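# Hang the glaze-sample bar under the hanger link on the sprung display arm

### The arm

A 6-joint arm with a two-finger parallel gripper is mounted at the origin on the work surface. World frame = base frame: x ahead of the robot, y to its left, z up, the work surface at z = 0. Lengths are in m, angles in degrees, forces in N, time in s.
With the tool pointing down it reaches from about 0.325 to 0.9 m from the base axis. Payload 6.1 kg.
Tool frame: the origin (TCP) lies midway between the tips of the shut fingers; the grasp point (between the pads) lies env.tcp_to_grasp behind it (env.tcp_to_grasp is the distance from the TCP to the grasp point, in m); z points along the fingers, y is the direction in which the jaws open and shut (so a half turn about z gives the same grasp; the last joint's range is limited). The gripper opens to 85 mm and grips with 20 to 120 N. Pads are 22 mm wide; open, the fingers measure 114 mm over their backs; the gripper's body (76 mm by 85 mm) begins 54 mm behind the grasp point. The pads swing forward as they close: fully open they stand 13 mm farther back than shut.
Start: joints at [64.739, 12.628, 87.462, -0, 79.91, -7.225], TCP at [0.194, 0.594, 0.231] pointing down, gripper open.
Joint ranges: [-170.65, 170.65], [-52.31, 119.04], [5.05, 147.46], [-71.25, 251.25], [11.57, 151.72], [-153.62, 153.62]. Speed limits (degrees/s): [147.25, 147.25, 172.46, 180, 180, 180].

### API

Orientations are given as [roll, pitch, yaw] about the fixed x, y, z axes, in that order (R = Rz(yaw) Ry(pitch) Rx(roll)).
In Python, from workcell import env gives the robot as it stands. The module is installed in compiled form; this text tells all that it offers.
- The arm moves only by the tool servo_tool, never from a script. Its argument "moves" is a list that holds one entry, the list of rows, each a list of 5 numbers: the finger opening in m, from 0 to 0.0854, then the shift along the tool's x, y, z in m, then the turn about the tool's z in rad. A call has 1 to 20 rows; each row shifts and turns the pose as measured when the row begins, along the tool's axes as they then stand; what a row does not reach is not made up. A row lasts 1/8 s, in which the tool goes at most 62.5 mm and 10.7 degrees, less where a joint would pass 70% of its speed; a pose out of reach is approached as far as the arm can. A call is refused whole if a number of a shift passes 0.0625 or a number of a turn 0.188, either way. A call with a gripper value outside its range is refused whole. The fingers move at their own pace and stop on an object; "newtons" is the grip in N (left out, the last holds). Time passes only in rows, so rows that do not move let the fingers close. It gives the time, the measured TCP pose, the force and the opening at its end, in the units of the state.
- env.observe(): the state, without advancing time (a new reading comes with each control period).
- env.snapshot(name): name is "scene" or "top" or "wrist"; returns a dict with "image" (480x640x3 uint8, blue, green, red), "z_map" (480x640 float32, m along the optical axis (not along the pixel's ray), 0 where there is no reading), "intrinsics" (3x3 intrinsics, pixels), "dist" ([k1, k2, p1, p2, k3] as OpenCV has them; the pictures are not rectified), "extrinsics" (4x4, takes a point from camera to world coordinates). Camera axes: x right, y down, z forward; pixel columns grow to the right and rows downward; lengths in m; the calibration is good to about 2 mm. A picture is of the moment at which its call begins.
- env.finish_job(): hands the job in, once; it reports no verdict.
The state is a dict: "time_s": time; "joint_positions": joint angles; "joint_velocities": joint speeds; "joint_efforts": joint torques, N m; "ee_pos": TCP position; "ee_rot": TCP orientation; "ft_force": force on the tool from outside, world axes, zero at the start; "wrist_torque": the same for the moment, N m; "opening": opening from 0.0 (shut) to 1.0 (fully open).
Only numpy, scipy, OpenCV 4.12 (cv2) and the standard library are available. Lean on these libraries where they do the work, as an engineer would, in place of code of your own. Each camera call takes 0.05 s, during which the arm holds its last target.

### The job

Hang the hanger link by its eye on the sprung display arm, then hook the glaze-sample bar into the link's lower loop so that arm, link and bar hang freely as one chain. Each time let the piece down slowly, a few centimetres a second at most, until the arm has sunk and carries its whole weight before you let go, so that the arm never drops or springs up, and do not push or pull hard on the chain. Leave the other pottery where it stands.

Things in the scene. Friction and masses are not known exactly. Their poses are not given: they have to be found in the camera images.
- sprung_arm (a joint): How far the red carriage with the display arm has sunk down its upright post, m: 0 = top (unloaded), 0.125 = bottom stop; it only moves up and down. A spring of 50 N/m carries it: it sinks 20 mm per newton hung on it (about 22 mm for the link; the bar's weight is not known), with little damping: a piece let go too early makes it drop and bounce.
- seat_top (a point): Middle of the seat on top of the arm's flat steel bar (14 mm wide, 8 mm thick), 318 mm up unloaded; moves with the arm. x: level along the bar towards the post (22 mm thick, 460 mm tall, 138 mm in +x from here). The seat is 52 mm long in x, between the bar's upturned yellow end (8 mm thick, 12 mm above the seat, outer face 34 mm in -x from here) and a stop as high.
- link: First item: hanger link, 152 mm tall, 42 mm wide in y, about 0.11 kg; origin in the middle of its foot, z up, x through eye and loop. From below: 6 mm wire loop, green plaque (10 mm thick, 44 to 68 mm up), rectangular steel eye, wooden grip. It starts upright in a slotted wooden block 46 mm high, its foot 8 mm above the table: lift it straight up.
- link_eye (a point): On the link: middle of the underside of the eye's flat cross-bar (8 mm thick in x and z), which rests on the arm's seat; 106 mm above the link's origin. The eye's opening is 30 mm wide in y and reaches 38 mm down from here. Axes as the link.
- link_loop (a point): On the link: lowest point of the opening of its lower loop (V-shaped bottom), where the bar's hook is to rest; 6 mm above the link's origin. The opening is 30 mm wide in y and reaches 38 mm up from here to the plaque. Axes as the link.
- link_grip (a point): On the link: middle of its wooden grip, 12 mm (x) by 20 mm (y), 114 to 152 mm above the link's origin, this point 135 mm; pinch it from above across either width.
- bar: Second item: glaze-sample bar, a pale slat 16 (x) by 260 (y) by 24 mm (z) with three tiles 8 mm thick fixed under it (30 mm down) and a 6 mm wire hook on the middle of its top. Origin in the middle of the slat's underside, z up. Under 0.5 kg, balanced about the middle. It starts with the slat's ends in the notches (12 mm deep) of two posts, underside 70 mm above the table: lift it straight up.
- bar_hook (a point): On the bar: underside of the hook's arch, 57 mm above the bar's origin, to rest on the link's loop. The stem stands 14 mm in -x from here, the arch's top is 6 mm up, and the tip, 14 mm in +x, points down to 15 mm below here: the hook enters the loop moving along the bar's +x, and is then lowered. Axes as the bar.
- bar_grip_left (a point): On the bar: place to pinch the slat from above across its 16 mm thickness, 88 mm in +y from the bar's middle, 14 mm above its underside.
- bar_grip_right (a point): The same, 88 mm in -y from the bar's middle.
- clay_bottle: Bystander: unfired clay bottle, 86 mm wide, 150 mm tall; origin under its centre. Leave alone.
- clay_vase: Bystander: unfired clay bottle, 77 mm wide, 128 mm tall; origin under its centre. Leave alone.
- trim_bowl: Bystander: unfired clay bowl, 100 mm wide, 45 mm tall; origin under its centre. Leave alone.
- mug: Bystander: blue mug, 74 mm wide, 85 mm tall; origin under its centre. Leave alone.
- trimmer: Bystander: clay scraper with flat steel blade and wooden handle, lying along x, 190 mm long; origin on the table under its middle. Leave alone.
- glaze_jar: Bystander: brown glaze jar with white cap, 68 mm wide, 85 mm tall; origin under its centre. Leave alone.
There are look-alikes about, which are no part of the job. Leave any yellow look-alike of the link alone.

How it is judged:
By the outcome, as a careful person would: the job done as asked, in the order asked, and still so for the second after the job is handed in, with the robot touching nothing.
It also fails if it takes over 72 s, if anything falls off the work surface, if the arm or the gripper's body presses on something with over 40 N, if the wrist force passes 120 N, or if a joint passes its speed limit or range.

## Working session

There is one attempt and no reset: what is moved stays moved. The work goes in short steps, Python scripts to look and compute and a tool call to move; the robot and the scene stay as the last step left them, time stands still between calls to the robot, and variables do not carry over. Pictures are saved under pics/ and viewed, and the job is handed in when it is done.

Besides the shell and the picture viewer there is one more tool, called after "Call:" as name(argument=value, ...), one argument or row to a line, values as JSON. servo_tool: Moves the arm, as the interface text tells. Its arguments: {"type":"object","properties":{"moves":{"type":"array"},"newtons":{"type":"number"}},"required":["moves"]}

```bash
mkdir -p pics; cat > h.py <<'E'
import numpy as np, cv2, pickle
from workcell import env
def snap(n,tag):
    s=env.snapshot(n); pickle.dump(s,open(f'{tag}.pkl','wb')); cv2.imwrite(f'pics/{tag}.png',s['image']); return s
def load(tag): return pickle.load(open(f'{tag}.pkl','rb'))
def ray(s,u,v):
    p=cv2.undistortPoints(np.array([[[u,v]]],float),s['intrinsics'],s['dist'])[0,0]
    E=s['extrinsics']; return E[:3,3],E[:3,:3]@np.array([p[0],p[1],1])
def onz(s,u,v,z):
    o,d=ray(s,u,v); return o+d*(z-o[2])/d[2]
def ony(s,u,v,y):
    o,d=ray(s,u,v); return o+d*(y-o[1])/d[1]
def onx(s,u,v,x):
    o,d=ray(s,u,v); return o+d*(x-o[0])/d[0]
def cloud(s):
    h,w=s['z_map'].shape
    vv,uu=np.mgrid[:h,:w]
    p=cv2.undistortPoints(np.stack([uu,vv],-1).reshape(-1,1,2).astype(float),s['intrinsics'],s['dist']).reshape(h,w,2)
    P=np.concatenate([p,np.ones((h,w,1))],-1)*s['z_map'][...,None]
    W=P@s['extrinsics'][:3,:3].T+s['extrinsics'][:3,3]; W[s['z_map']==0]=np.nan; return W
def proj(s,P):
    E=np.linalg.inv(s['extrinsics']); r=cv2.Rodrigues(E[:3,:3])[0]
    return cv2.projectPoints(np.array(P,float).reshape(-1,1,3),r,E[:3,3],s['intrinsics'],s['dist'])[0].reshape(-1,2)
E
python3 - <<'E'
from h import *
np.set_printoptions(precision=3,suppress=True)
print(env.tcp_to_grasp, env.observe())
for n in('scene','top','wrist'):
    s=snap(n,n+'0'); print(n,s['extrinsics'],s['intrinsics'][0,0])
E
```

```text
0.0187 {'time_s': 0.0, 'joint_positions': array([64.739, 12.675, 87.525, -0.001, 79.912, -7.224]), 'joint_velocities': array([ 0.053, -0.013, -0.049, -0.047,  0.049, -0.063]), 'joint_efforts': array([  0.   , -49.691, -38.939,  -0.   ,   0.011,  -0.   ]), 'ee_pos': array([0.193, 0.594, 0.23 ]), 'ee_rot': array([-179.889,   -0.013,  161.963]), 'ft_force': array([-0.242,  0.101, -0.552]), 'wrist_torque': array([-0.035, -0.018,  0.044]), 'opening': 0.9982000733780263}
scene [[ 0.855  0.428 -0.293  0.893]
 [ 0.518 -0.717  0.466 -0.555]
 [-0.011 -0.551 -0.835  1.177]
 [ 0.     0.     0.     1.   ]] 438.15783386436215
top [[ 0.013 -0.988  0.152  0.395]
 [-1.    -0.013 -0.002  0.005]
 [ 0.004 -0.152 -0.988  1.155]
 [ 0.     0.     0.     1.   ]] 450.1475660879236
wrist [[ 0.309  0.912  0.27   0.126]
 [ 0.951 -0.296 -0.088  0.616]
 [-0.001  0.284 -0.959  0.373]
 [ 0.     0.     0.     1.   ]] 408.826543393144
```

View pics/scene0.png

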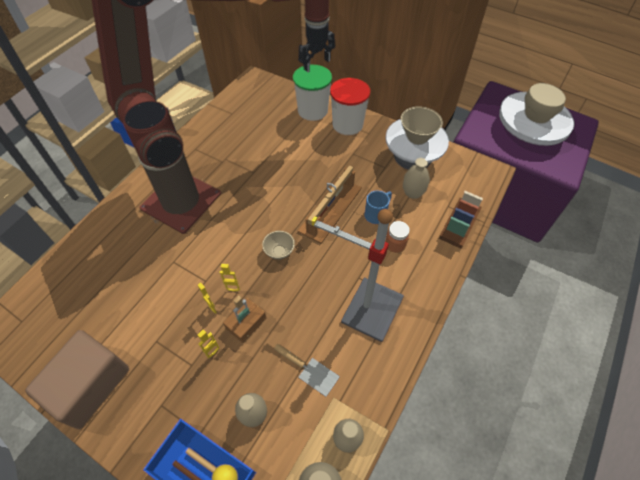

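View pics/top0.png

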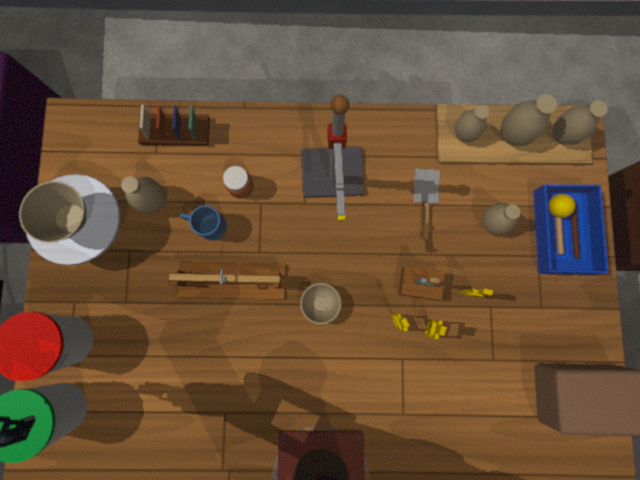

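View pics/wrist0.png

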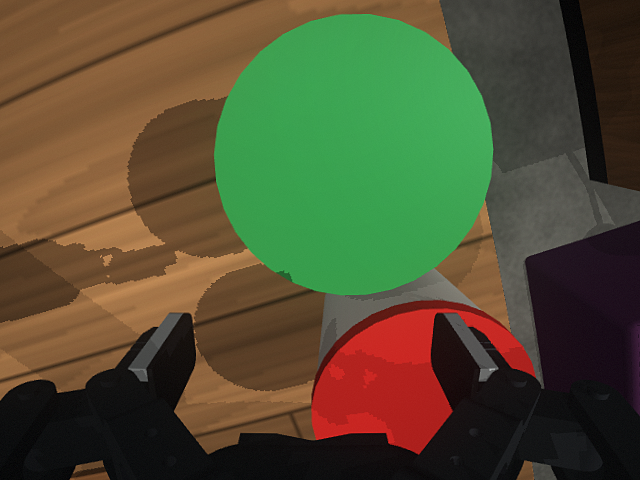

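The real link is the grey/green item in the wooden block (scene 243,312; top 425,283). The three yellow ones (scene 207,297; 229,278; 208,343) are decoys. The bar is at top (225,279) and the sprung arm at top (340,180), its yellow end at (341,217). I'll confirm the link in enlarged crops.

```bash
python3 - <<'E'
from h import *
np.set_printoptions(precision=4,suppress=True)
s=load('scene0');t=load('top0')
a=cv2.resize(s['image'][250:370,180:300],(400,400),interpolation=2)
b=cv2.resize(t['image'][250:350,385:505],(400,333),interpolation=2)
c=cv2.resize(s['image'][160:260,290:410],(400,333),interpolation=2)
d=cv2.resize(t['image'][250:310,160:300],(400,171),interpolation=2)
o=np.zeros((600,800,3),np.uint8);
o[:333,:400]=cv2.resize(a,(400,333));o[:333,400:]=b;o[333:,:400]=c[:267];o[333:504,400:]=d
cv2.imwrite('pics/crop0.png',o)
for n,S in(('s',s),('t',t)):
    W=cloud(S); print(n,'z valid',(S['z_map']>0).mean())
    hsv=cv2.cvtColor(S['image'],cv2.COLOR_BGR2HSV)
W=cloud(t)
for u,v in[(341,217),(340,180),(425,283),(430,281),(418,283),(225,278),(175,279),(270,279),(222,275),(340,205),(340,150)]:
    print(u,v,W[v,u])
W=cloud(s)
for u,v in[(313,220),(336,231),(243,312),(243,302),(235,325),(330,188),(350,172)]:
    print('s',u,v,W[v,u])
E
```

```text
s z valid 0.995859375
t z valid 0.9961686197916667
341 217 [ 0.5647 -0.031   0.3298]
340 180 [ 0.6394 -0.0291  0.3181]
425 283 [ 0.4587 -0.2435  0.0765]
430 281 [ 0.4586 -0.2364  0.1557]
418 283 [ 0.4587 -0.2276  0.0728]
225 278 [0.4631 0.2294 0.0982]
175 279 [0.4594 0.3455 0.0985]
270 279 [0.4622 0.1246 0.0949]
222 275 [0.468  0.2305 0.1268]
340 205 [ 0.5902 -0.0295  0.3185]
340 150 [ 0.7004 -0.0288  0.3154]
s 313 220 [ 0.5644 -0.0377  0.33  ]
s 336 231 [ 0.6269 -0.0366  0.3289]
s 243 312 [ 0.4623 -0.2443  0.0751]
s 243 302 [ 0.4639 -0.2345  0.1229]
s 235 325 [ 0.4558 -0.2797  0.0484]
s 330 188 [0.421  0.3021 0.0126]
s 350 172 [0.4751 0.3378 0.0911]
```

View pics/crop0.png

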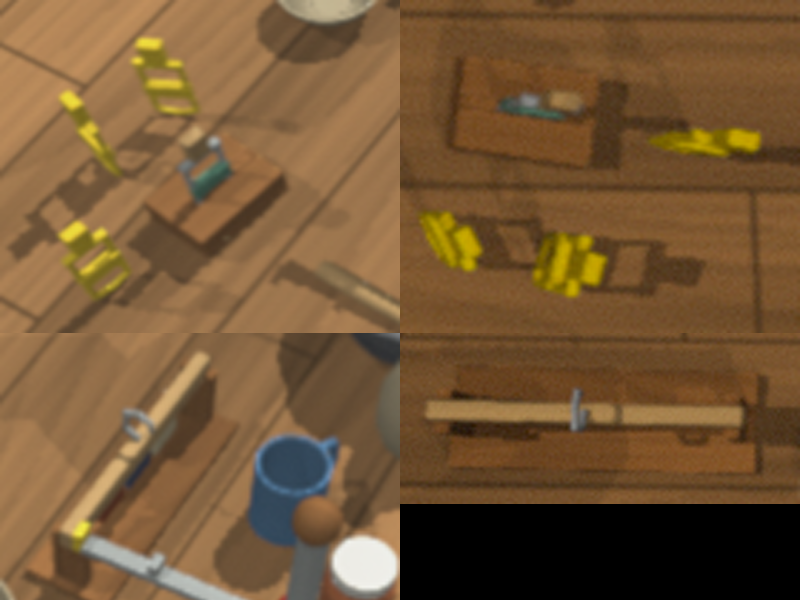

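The crop confirms it: grey frame, green plaque, wooden grip in the block. Now precise measurement from depth clouds.

```bash
python3 - <<'E'
from h import *
np.set_printoptions(precision=4,suppress=True)
for n in('top0','scene0'):
    S=load(n);W=cloud(S);print(n)
    def reg(x0,x1,y0,y1,z0,z1):
        m=(W[...,0]>x0)&(W[...,0]<x1)&(W[...,1]>y0)&(W[...,1]<y1)&(W[...,2]>z0)&(W[...,2]<z1); return m
    def rep(l,m):
        P=W[m]; 
        if len(P)<5: print(l,len(P));return
        r=cv2.minAreaRect((P[:,:2]*1000).astype(np.float32)); print(l,len(P),'med',np.median(P,0),'min',P.min(0),'max',P.max(0),'rect',np.round(r[0],1),np.round(r[1],1),round(r[2],1))
    rep('grip top',reg(.42,.5,-.29,-.2,.148,.175))
    rep('grip',reg(.42,.5,-.29,-.2,.125,.175))
    rep('link all',reg(.42,.5,-.29,-.2,.056,.175))
    rep('block',reg(.38,.54,-.33,-.16,.04,.05))
    rep('slat top',reg(.42,.5,.07,.40,.085,.105))
    rep('hook',reg(.42,.52,.15,.30,.108,.16))
    rep('arm top',reg(.52,.71,-.06,.0,.311,.324))
    rep('arm hi',reg(.52,.71,-.06,.0,.325,.345))
E
python3 - <<'E'
from h import *
s=load('scene0');t=load('top0')
c=cv2.resize(s['image'][165:225,305:365],(500,500),interpolation=2)
cv2.imwrite('pics/hk.png',c)
W=cloud(s)
for v in range(176,200):
    print(v,[f"{W[v,u,0]*1e3:.0f},{W[v,u,1]*1e3:.0f},{W[v,u,2]*1e3:.0f}" if W[v,u,2]>.1 else '-' for u in range(322,342)])
E
```

```text
top0
grip top 58 med [ 0.4607 -0.2429  0.1587] min [ 0.4545 -0.2542  0.1499] max [ 0.4674 -0.233   0.1631] rect [ 461.2 -243.7] [20.4 12. ] 80.9
grip 77 med [ 0.4606 -0.2416  0.158 ] min [ 0.4545 -0.2542  0.1251] max [ 0.4674 -0.2256  0.1631] rect [ 461.9 -239.6] [28.7 12. ] 80.9
link all 155 med [ 0.4606 -0.238   0.1246] min [ 0.4542 -0.2652  0.0576] max [ 0.4682 -0.223   0.1631] rect [ 461.2 -244. ] [41.9 12. ] 80.9
block 976 med [ 0.4558 -0.2394  0.0458] min [ 0.4219 -0.2966  0.0402] max [ 0.5018 -0.1913  0.05  ] rect [ 461.1 -244.2] [100.1  69.9] 82.1
slat top 755 med [0.4638 0.2298 0.0944] min [0.4484 0.1033 0.085 ] max [0.479  0.3616 0.1043] rect [459.2 232.4] [258.2  30.7] 87.8
hook 47 med [0.4631 0.2311 0.129 ] min [0.4477 0.2289 0.1139] max [0.4799 0.2354 0.1386] rect [463.8 231.7] [32.1  6.2] 2.8
arm top 513 med [ 0.6414 -0.027   0.3181] min [ 0.5602 -0.0372  0.3111] max [ 0.7098 -0.017   0.3236] rect [635.1 -27.3] [150.   14.1] 3.2
arm hi 61 med [ 0.6204 -0.0291  0.3298] min [ 0.5607 -0.0368  0.3267] max [ 0.6284 -0.0212  0.3338] rect [594.4 -28.9] [67.7 13.3] 2.2
scene0
g
[... 3256 characters left out ...]
 '-', '-', '-', '-', '-', '-', '-', '-', '-', '-', '-', '-', '-', '-']
194 ['-', '-', '-', '-', '-', '-', '-', '-', '-', '-', '-', '-', '-', '-', '-', '-', '-', '-', '-', '-']
195 ['-', '-', '-', '-', '-', '-', '-', '-', '-', '-', '-', '-', '-', '-', '-', '-', '-', '-', '-', '-']
196 ['-', '-', '-', '-', '-', '-', '-', '-', '-', '-', '-', '-', '-', '-', '-', '-', '-', '-', '-', '-']
197 ['-', '-', '-', '-', '-', '-', '-', '-', '-', '-', '-', '-', '-', '-', '-', '-', '-', '-', '-', '-']
198 ['-', '-', '-', '-', '-', '-', '-', '-', '-', '-', '-', '-', '-', '-', '-', '-', '-', '-', '-', '-']
199 ['-', '-', '-', '-', '-', '-', '-', '-', '-', '-', '-', '-', '-', '-', '-', '-', '-', '-', '-', '-']
```

View pics/hk.png

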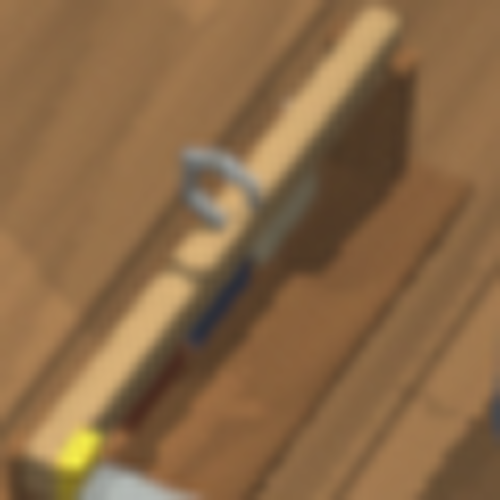

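```bash
python3 - <<'E'
from h import *
np.set_printoptions(precision=4,suppress=True)
for n in('top0','scene0'):
    S=load(n);W=cloud(S);print(n)
    hsv=cv2.cvtColor(S['image'],cv2.COLOR_BGR2HSV)
    y=cv2.inRange(hsv,(22,150,90),(35,255,255))
    k,l,st,c=cv2.connectedComponentsWithStats(y)
    for i in range(1,k):
        if st[i,4]>8:
            P=W[l==i]; P=P[np.isfinite(P[:,0])]; print(st[i],np.nanmin(P,0),np.nanmax(P,0))
    # path max height
    m=(W[...,0]>.2)&(W[...,0]<.56)&(W[...,1]>-.35)&(W[...,1]<.5)&(W[...,2]>.05)
    for y0 in np.arange(-.4,.6,.05):
        q=m&(W[...,1]>y0)&(W[...,1]<y0+.05)
        if q.any(): print(round(y0,2),W[q][:,2].max(),W[q][W[q][:,2].argmax()])
    # arm line fit
    m=(W[...,0]>.57)&(W[...,0]<.70)&(abs(W[...,1]+.03)<.03)&(W[...,2]>.312)&(W[...,2]<.323)
    P=W[m]; xs=[];ys=[]
    for x in np.arange(.57,.70,.01):
        q=P[(P[:,0]>x)&(P[:,0]<x+.01)]
        if len(q)>5: xs.append(x+.005);ys.append((q[:,1].min()+q[:,1].max())/2)
    f=np.polyfit(xs,ys,1);print('arm yaw',np.degrees(np.arctan(f[0])),'y at .594',np.polyval(f,.594))
    m=(W[...,0]>.44)&(W[...,0]<.49)&(W[...,1]>.1)&(W[...,1]<.37)&(abs(W[...,2]-.094)<.004)
    P=W[m]; xs=[];ys=[]
    for y in np.arange(.11,.35,.02):
        q=P[(P[:,1]>y)&(P[:,1]<y+.02)]
        if len(q)>5: xs.append((np.percentile(q[:,0],3)+np.percentile(q[:,0],97))/2);ys.append(y+.01)
    f=np.polyfit(ys,xs,1);print('bar yaw',-np.degrees(np.arctan(f[0])),'x at .231',np.polyval(f,.231),'y ends',P[:,1].min(),P[:,1].max(),np.round(xs,4))
E
```

```text
top0
[549 195  26  22 462] [ 0.6318 -0.6226  0.0048] [ 0.6891 -0.5668  0.0727]
[337 215   9   6  41] [ 0.5602 -0.0559 -0.0025] [ 0.6355 -0.024   0.3338]
[460 288  33   9 207] [ 0.4301 -0.4279 -0.0049] [ 0.4526 -0.3443  0.1554]
[391 313  19  19 211] [ 0.3422 -0.2185 -0.0027] [ 0.3866 -0.1667  0.1559]
[425 320  22  19 312] [ 0.3259 -0.3117 -0.005 ] [ 0.372  -0.2505  0.1559]
-0.35 0.11656988086059195 [ 0.4419 -0.346   0.1166]
-0.3 0.1629049923616055 [ 0.4606 -0.2523  0.1629]
-0.25 0.1630518791892236 [ 0.4626 -0.237   0.1631]
-0.2 0.15588096049194788 [ 0.3772 -0.1798  0.1559]
-0.05 0.050503232204549775 [ 0.4522 -0.01    0.0505]
-0.0 0.05077568331034632 [0.3652 0.0277 0.0508]
0.1 0.09870755026354816 [0.4595 0.1335 0.0987]
0.15 0.10047071107549788 [0.4633 0.1964 0.1005]
0.2 0.13862620625803412 [0.4649 0.23   0.1386]
0.25 0.09900938394015246 [0.4696 0.2669 0.099 ]
0.3 0.09955245992280459 [0.4596 0.3174 0.0996]
0.35 0.09917945006238704 [0.4639 0.3526 0.0992]
0.45 0.0946401334890925 [0.5572 0.4988 0.0946]
arm yaw 3.308446930206664 y at .594 -0.0295107218064785
bar yaw -0.6111164727777673 x at
[... 718 characters left out ...]
.368  -0.1866  0.1565]
-0.0 0.050613039766804535 [0.42   0.0487 0.0506]
0.05 0.09173924855928228 [0.4662 0.0997 0.0917]
0.1 0.09976944146141853 [0.4594 0.1465 0.0998]
0.15 0.09881073657229034 [0.4609 0.1619 0.0988]
0.2 0.13528896726357753 [0.4679 0.2291 0.1353]
0.25 0.09979787438929821 [0.4638 0.2767 0.0998]
0.3 0.10119570877300021 [0.472  0.3355 0.1012]
0.35 0.09781615026446566 [0.4649 0.3557 0.0978]
0.45 0.0926163950284753 [0.5592 0.4989 0.0926]
arm yaw 2.6508077070727034 y at .594 -0.03197291686308712
bar yaw -0.7781393948256676 x at .231 0.4645056877967121 y ends 0.10077725914119273 0.36014278740699535 [0.463  0.4632 0.4638 0.464  0.4639 0.4644 0.4646 0.4649 0.465  0.4651
 0.4656 0.4664]
```

Call:
servo_tool(
  moves=[
    [[0.06,0,0,0,-0.17],[0.06,-0.02,-0.044,0,0],[0.06,-0.02,-0.044,0,0],[0.06,-0.02,-0.044,0,0],[0.06,-0.02,-0.044,0,0],[0.06,-0.02,-0.044,0,0],[0.06,-0.02,-0.044,0,0],[0.06,-0.02,-0.044,0,0],[0.06,-0.02,-0.044,0,0],[0.06,-0.02,-0.044,0,0],[0.06,-0.02,-0.044,0,0],[0.06,-0.02,-0.044,0,0]],
  ],
  newtons=40,
)

```text
time_s: 1.65
ee_pos: [0.3462, 0.0703, 0.2285]
ee_rot: [-179.7, 0.1, 172.5]
ft_force: [0.3, 0.5, -0.0]
opening: 0.704
```

```bash
cat >> h.py <<'E'
def rem(target,yaw):
    o=env.observe(); p=o['ee_pos']; r=np.radians(o['ee_rot'])
    from scipy.spatial.transform import Rotation as Ro
    R=Ro.from_euler('xyz',r).as_matrix()
    d=R.T@(np.array(target)-p); dy=(yaw-o['ee_rot'][2]+180)%360-180
    print('t %.2f'%o['time_s'],'pos',np.round(p,4),'rot',np.round(o['ee_rot'],2),'F',np.round(o['ft_force'],2),'M',np.round(o['wrist_torque'],2),'open',round(o['opening'],3),'j',np.round(o['joint_positions'],0))
    print('remaining tool dx,dy,dz',np.round(d,4),'turn rad',round(-np.radians(dy),3))
E
python3 -c "
from h import *
rem([.461,-.2455,.128],172)"
```

```text
t 1.65 pos [0.3462 0.0703 0.2285] rot [-1.7970e+02  6.0000e-02  1.7248e+02] F [ 0.26  0.53 -0.01] M [-0.01 -0.01 -0.  ] open 0.704 j [ -1. -28. 124.  -0.  84. -84.]
remaining tool dx,dy,dz [-0.155  -0.2976  0.1022] turn rad 0.008
```

Call:
servo_tool(
  moves=[
    [[0.06,-0.022,-0.042,0,0],[0.06,-0.022,-0.042,0,0],[0.06,-0.022,-0.042,0,0],[0.06,-0.022,-0.042,0,0],[0.06,-0.022,-0.042,0,0],[0.06,-0.022,-0.042,0,0],[0.06,-0.02,-0.04,0,0],[0.06,0,0,0,0]],
  ],
)

```text
time_s: 2.65
ee_pos: [0.4596, -0.2532, 0.2291]
ee_rot: [-179.8, 0.1, 172.1]
ft_force: [-1.5, 0.4, 0.5]
opening: 0.702
```

```bash
python3 -c "
from h import *
rem([.461,-.2455,.128],172)
s=snap('wrist','w1');W=cloud(s)
np.set_printoptions(precision=4,suppress=True)
m=(W[...,0]>.42)&(W[...,0]<.5)&(W[...,1]>-.29)&(W[...,1]<-.2)&(W[...,2]>.157)&(W[...,2]<.166)
P=W[m];print(len(P),np.median(P,0),cv2.minAreaRect((P[:,:2]*1000).astype(np.float32)))
"
```

```text
t 2.65 pos [ 0.4596 -0.2532  0.2291] rot [-1.7977e+02  1.5000e-01  1.7212e+02] F [-1.47  0.43  0.5 ] M [ 0.04 -0.02  0.01] open 0.702 j [ -37.   -1.  103.   -0.   78. -119.]
remaining tool dx,dy,dz [-1.000e-04  8.200e-03  1.011e-01] turn rad 0.002
758 [ 0.4606 -0.2462  0.16  ] ((461.1201171875, -246.1696319580078), (19.407358169555664, 12.05128288269043), 82.49199676513672)
```

View pics/w1.png

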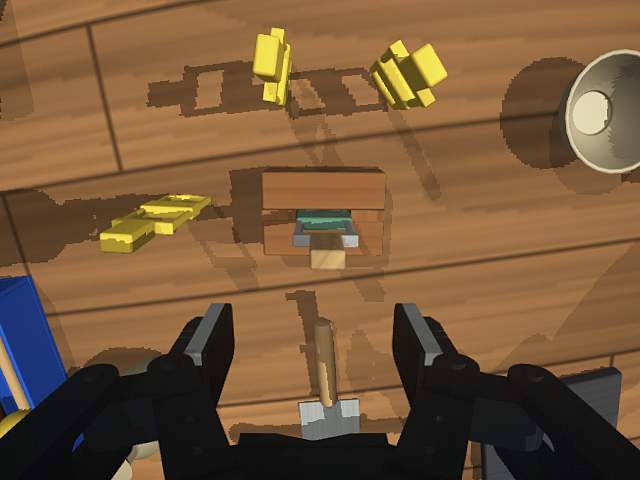

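The wrist view shows the link's grip at (327,258) with the green plaque below, and decoys clear of the fingers. Descend and grip.

Call:
servo_tool(
  moves=[
    [[0.06,0,0.007,0.02,0],[0.06,0,0,0.03,0],[0.06,0,0,0.025,0],[0.06,0,0,0.018,0],[0.06,0,0,0.008,0],[0.06,0,0,0,0]],
  ],
)

```text
time_s: 3.45
ee_pos: [0.4597, -0.2392, 0.1261]
ee_rot: [-179.9, 0.2, 172.4]
ft_force: [0.5, 0.5, 0.4]
opening: 0.703
```

```bash
python3 -c "
from h import *
rem([.461,-.246,.128],172.4)"
```

```text
t 3.45 pos [ 0.4597 -0.2392  0.1261] rot [-1.7989e+02  1.5000e-01  1.7241e+02] F [0.5  0.54 0.43] M [ 0.01 -0.01 -0.01] open 0.703 j [ -36.    4.  109.   -0.   67. -119.]
remaining tool dx,dy,dz [-0.0022 -0.0065 -0.0019] turn rad 0.0
```

Call:
servo_tool(
  moves=[
    [[0.06,-0.002,-0.0065,-0.002,0],[0.06,0,0,0,0]],
  ],
)

```text
time_s: 3.7
ee_pos: [0.462, -0.2471, 0.1302]
ee_rot: [-179.8, 0.3, 172.4]
ft_force: [0.4, 1.1, 0.9]
opening: 0.701
```

```bash
python3 -c "
from h import *
rem([.461,-.246,.128],172.4)"
```

```text
t 3.70 pos [ 0.462  -0.2471  0.1302] rot [-179.8     0.31  172.43] F [0.42 1.1  0.95] M [0.02 0.01 0.  ] open 0.701 j [ -37.    4.  108.   -0.   67. -119.]
remaining tool dx,dy,dz [0.0012 0.001  0.0022] turn rad 0.0
```

Call:
servo_tool(
  moves=[
    [[0.06,0.001,0.001,0.001,0],[0.015,0,0,0,0],[0.01,0,0,0,0],[0.01,0,0,0,0],[0.01,0,0,0,0]],
  ],
  newtons=40,
)

```text
time_s: 4.32
ee_pos: [0.4617, -0.2466, 0.1303]
ee_rot: [-179.8, 0.4, 172.4]
ft_force: [-1.0, 1.0, 0.6]
opening: 0.226
```

```bash
python3 -c "
from h import *
rem([.461,-.246,.25],172.4)"
```

```text
t 4.33 pos [ 0.4617 -0.2466  0.1303] rot [-179.75    0.41  172.39] F [-1.    0.98  0.63] M [0.06 0.01 0.01] open 0.226 j [ -37.    4.  108.   -0.   67. -119.]
remaining tool dx,dy,dz [-1.000e-04 -0.000e+00 -1.197e-01] turn rad -0.0
```

Call:
servo_tool(
  moves=[
    [[0.01,0,0,-0.012,0],[0.01,0,0,-0.02,0],[0.01,0,0,-0.03,0],[0.01,0,0,-0.035,0],[0.01,0,0,-0.035,0],[0.01,0,0,-0.035,0],[0.01,0,0,-0.03,0],[0.01,0,0,-0.015,0],[0.01,0,0,0,0]],
  ],
)

```text
time_s: 5.45
ee_pos: [0.4592, -0.2445, 0.3523]
ee_rot: [-179.8, 0.4, 172.4]
ft_force: [-0.9, -0.5, -0.9]
opening: 0.226
```

```bash
python3 -c "
from h import *
rem([.514,-.0347,.355],183)"
```

```text
t 5.45 pos [ 0.4592 -0.2445  0.3523] rot [-179.77    0.4   172.41] F [-0.86 -0.48 -0.94] M [ 0.    0.02 -0.04] open 0.226 j [ -37.   -5.   93.   -0.   91. -119.]
remaining tool dx,dy,dz [-0.0266  0.2152 -0.0034] turn rad -0.185
```

Call:
servo_tool(
  moves=[
    [[0.01,0,0,0,-0.092],[0.01,0,0,0,-0.092],[0.01,-0.01,0.025,0,0],[0.01,-0.01,0.035,0,0],[0.01,-0.01,0.035,0,0],[0.01,-0.01,0.035,0,0],[0.01,-0.01,0.03,0,0],[0.01,-0.008,0.025,0,0],[0.01,-0.004,0.01,0,0],[0.01,0,0,0,0]],
  ],
)

```text
time_s: 6.7
ee_pos: [0.5054, -0.0389, 0.3338]
ee_rot: [179.6, -1.1, -176.8]
ft_force: [-0.4, -0.4, -1.0]
opening: 0.225
```

```bash
python3 - <<'E'
from h import *
np.set_printoptions(precision=4,suppress=True)
rem([.514,-.0347,.355],183)
s=snap('scene','s2');t=snap('top','t2')
o=np.zeros((600,800,3),np.uint8)
o[:,:400]=cv2.resize(s['image'][150:300,270:370],(400,600),interpolation=2)
o[:,400:]=cv2.resize(t['image'][130:280,290:390],(400,600),interpolation=2)
cv2.imwrite('pics/c2.png',o)
for n,S in(('s',s),('t',t)):
    W=cloud(S)
    for l,z0,z1,x0,x1 in(('grip/eye hi',.325,.40,.47,.545),('plaque',.27,.31,.47,.545),('low',.22,.27,.47,.545),('armhi',.3255,.336,.552,.64)):
        m=(W[...,0]>x0)&(W[...,0]<x1)&(abs(W[...,1]+.033)<.04)&(W[...,2]>z0)&(W[...,2]<z1)
        P=W[m]
        if len(P)>4: print(n,l,len(P),np.median(P,0),P.min(0),P.max(0))
E
```

```text
t 6.70 pos [ 0.5054 -0.0389  0.3338] rot [ 179.61   -1.08 -176.8 ] F [-0.37 -0.36 -0.97] M [-0.02 -0.04 -0.02] open 0.225 j [ -13.   -6.   96.    0.   91. -107.]
remaining tool dx,dy,dz [-0.0084  0.0038 -0.0213] turn rad 0.003
s grip/eye hi 220 [ 0.5147 -0.0497  0.3723] [ 0.4991 -0.0725  0.3256] [0.5239 0.0043 0.3998]
s plaque 89 [ 0.5049 -0.0399  0.28  ] [ 0.4984 -0.0628  0.2706] [ 0.5107 -0.0205  0.31  ]
s low 81 [ 0.5045 -0.0467  0.2498] [ 0.4977 -0.0611  0.2208] [ 0.5087 -0.0191  0.2694]
s armhi 41 [ 0.5685 -0.0328  0.3301] [ 0.5598 -0.0405  0.3259] [ 0.6283 -0.024   0.3342]
t grip/eye hi 37 [ 0.4947 -0.0047  0.391 ] [ 0.4916 -0.01    0.3839] [0.503  0.0055 0.4   ]
t plaque 18 [ 0.4991 -0.0208  0.2788] [ 0.4972 -0.0298  0.2751] [ 0.5023 -0.0174  0.3024]
t low 21 [ 0.4983 -0.0259  0.2377] [ 0.4969 -0.0383  0.2201] [ 0.5008 -0.0169  0.2639]
```

View pics/c2.png

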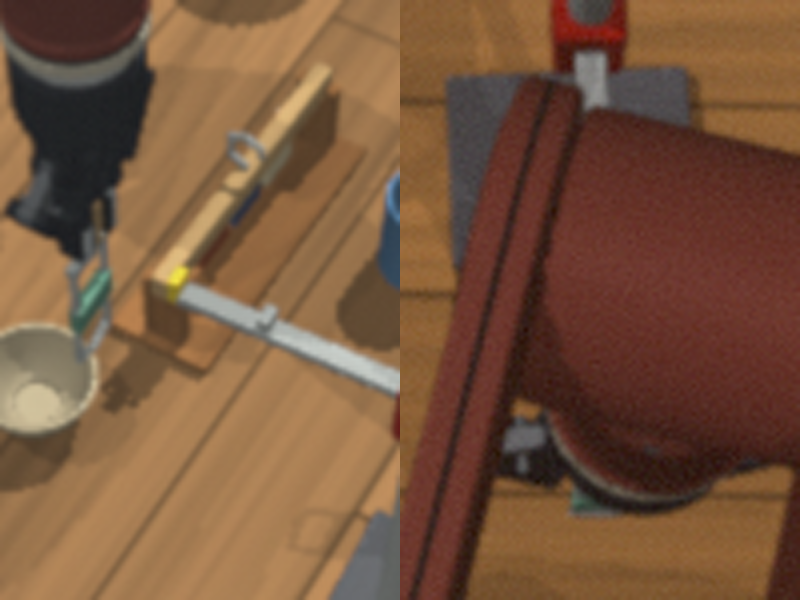

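```bash
python3 - <<'E'
from h import *
np.set_printoptions(precision=3,suppress=True)
for n in('s2','t2'):
    W=cloud(load(n))
    for z in np.arange(.38,.9,.04):
        m=(W[...,2]>z)&(W[...,2]<z+.04)&(W[...,0]<.68)&(W[...,0]>.2)&(abs(W[...,1])<.3)
        if m.any(): print(n,round(z,2),m.sum(),W[m].min(0),W[m].max(0))
    m=(W[...,2]>.43)&(W[...,0]>.69)&(W[...,0]<.8)&(abs(W[...,1])<.1)
    if m.any(): print('ball',W[m].min(0),W[m].max(0))
E
```

```text
s2 0.38 227 [ 0.499 -0.101  0.38 ] [0.527 0.024 0.42 ]
s2 0.42 278 [ 0.498 -0.107  0.42 ] [0.528 0.023 0.46 ]
s2 0.46 392 [ 0.48 -0.08  0.46] [ 0.547 -0.026  0.5  ]
s2 0.5 456 [ 0.481 -0.082  0.5  ] [ 0.55  -0.019  0.54 ]
s2 0.54 592 [ 0.473 -0.082  0.54 ] [ 0.551 -0.008  0.58 ]
s2 0.58 492 [ 0.488 -0.082  0.58 ] [ 0.552 -0.008  0.62 ]
s2 0.62 1988 [ 0.201 -0.111  0.62 ] [0.568 0.038 0.66 ]
s2 0.66 4286 [ 0.2   -0.112  0.66 ] [0.571 0.05  0.7  ]
s2 0.7 6040 [ 0.2   -0.107  0.7  ] [0.559 0.077 0.738]
ball [ 0.717 -0.041  0.431] [ 0.748 -0.013  0.464]
t2 0.38 95 [ 0.492 -0.095  0.384] [0.517 0.017 0.419]
t2 0.42 148 [ 0.492 -0.088  0.422] [0.517 0.017 0.459]
t2 0.46 130 [ 0.471 -0.064  0.46 ] [ 0.509 -0.002  0.5  ]
t2 0.5 111 [ 0.47  -0.069  0.5  ] [ 0.502 -0.001  0.54 ]
t2 0.54 290 [ 0.471 -0.067  0.54 ] [ 0.498 -0.003  0.58 ]
t2 0.58 108 [ 0.471 -0.059  0.58 ] [ 0.489 -0.01   0.62 ]
t2 0.62 823 [ 0.351 -0.074  0.62 ] [0.501 0.036 0.66 ]
t2 0.66 4311 [ 0.266 -0.106  0.66 ] [0.566 0.07  0.7  ]
t2 0.7 25747 [ 0.242 -0.105  0.7  ] [0.557 0.082 0.733]
ball [ 0.715 -0.036  0.441] [ 0.746 -0.006  0.462]
```

Call:
servo_tool(
  moves=[
    [[0.01,0,0.003,-0.012,0],[0.01,0,0,-0.008,0],[0.01,0,0,0,0]],
  ],
)

```text
time_s: 7.18
ee_pos: [0.5057, -0.0388, 0.3564]
ee_rot: [179.7, -1.0, -177.1]
ft_force: [0.3, 0.6, -1.2]
opening: 0.224
```

```bash
python3 -c "
from h import *
rem([.594,-.0305,.355],183)"
```

```text
t 7.17 pos [ 0.5057 -0.0388  0.3564] rot [ 179.68   -0.98 -177.06] F [ 0.26  0.55 -1.22] M [0.03 0.   0.  ] open 0.224 j [ -13.   -6.   94.    0.   93. -106.]
remaining tool dx,dy,dz [-0.0887  0.0037 -0.0001] turn rad -0.001
```

Call:
servo_tool(
  moves=[
    [[0.01,-0.01,0.003,0,0],[0.01,-0.01,0,0,0],[0.01,-0.01,0,0,0],[0.01,-0.005,0,0,0],[0.01,0,0,0,0]],
  ],
)

```text
time_s: 7.8
ee_pos: [0.5433, -0.0338, 0.355]
ee_rot: [179.7, -1.0, -177.1]
ft_force: [-0.0, 1.1, -0.3]
opening: 0.223
```

```bash
python3 - <<'E'
from h import *
rem([.594,-.0305,.355],183)
s=snap('scene','s3')
cv2.imwrite('pics/c3.png',cv2.resize(s['image'][180:260,270:370],(750,600),interpolation=2))
E
```

```text
t 7.80 pos [ 0.5433 -0.0338  0.355 ] rot [ 179.67   -1.03 -177.07] F [-0.01  1.11 -0.26] M [0.   0.02 0.03] open 0.223 j [ -12.   -1.   89.    0.   93. -105.]
remaining tool dx,dy,dz [-0.0508  0.0007 -0.001 ] turn rad -0.001
```

View pics/c3.png

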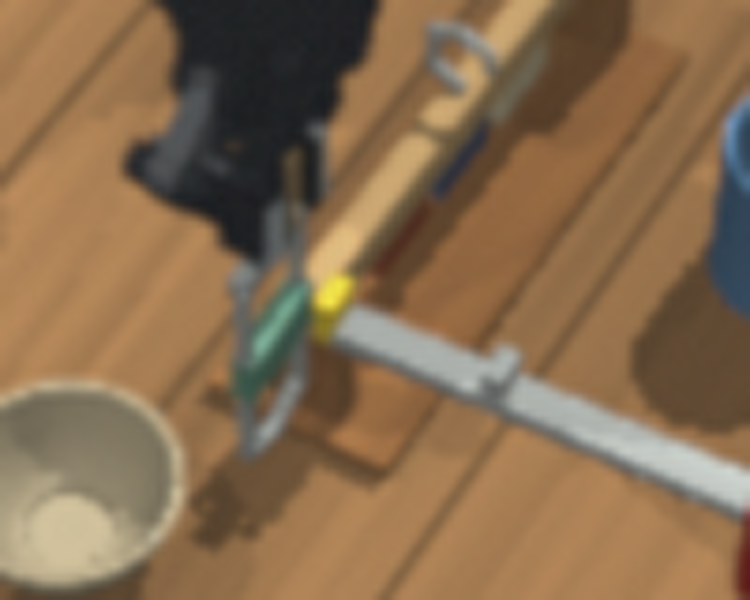

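The picture shows the link just before the yellow end (335,300) with its eye level with it; plaque is below. Advance.

Call:
servo_tool(
  moves=[
    [[0.01,-0.01,0.0,0,0],[0.01,-0.01,0,0,0],[0.01,-0.005,0,0,0],[0.01,0,0,0,0]],
  ],
)

```text
time_s: 8.35
ee_pos: [0.5698, -0.0325, 0.3545]
ee_rot: [179.7, -1.0, -177.1]
ft_force: [-0.9, 0.4, -0.8]
opening: 0.225
```

```bash
python3 - <<'E'
from h import *
rem([.594,-.0305,.355],183)
s=snap('scene','s4')
cv2.imwrite('pics/c4.png',cv2.resize(s['image'][180:260,270:370],(750,600),interpolation=2))
E
```

```text
t 8.35 pos [ 0.5698 -0.0325  0.3545] rot [ 179.67   -1.02 -177.08] F [-0.91  0.38 -0.83] M [-0.05  0.01 -0.01] open 0.225 j [ -11.    3.   85.    0.   93. -104.]
remaining tool dx,dy,dz [-0.0243  0.0007 -0.0009] turn rad -0.001
```

View pics/c4.png

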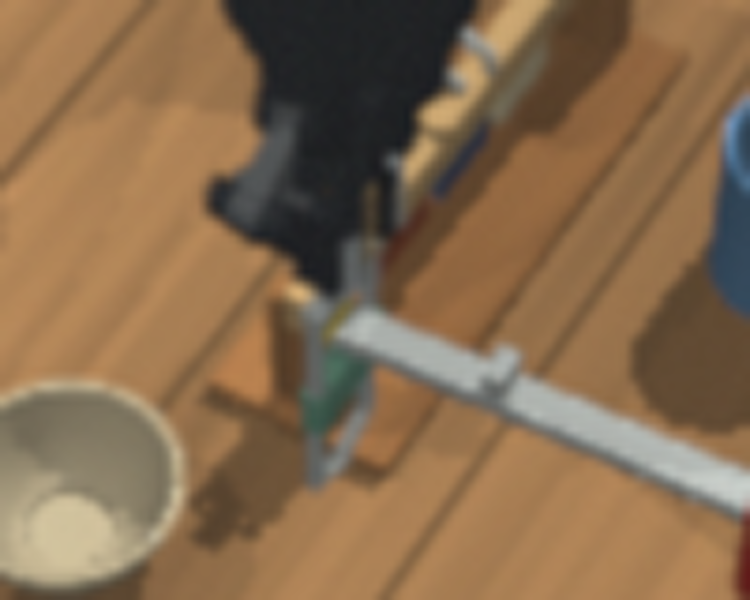

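The eye now surrounds the arm's end (yellow seen through it at 340,315), without contact force.

Call:
servo_tool(
  moves=[
    [[0.01,-0.009,0.0,0,0],[0.01,-0.009,0,0,0],[0.01,-0.004,0,0,0],[0.01,0,0,0,0]],
  ],
)

```text
time_s: 8.9
ee_pos: [0.5931, -0.0313, 0.3542]
ee_rot: [179.7, -1.0, -177.1]
ft_force: [-0.5, -0.3, -1.4]
opening: 0.222
```

```bash
python3 - <<'E'
from h import *
rem([.594,-.0305,.355],183)
s=snap('scene','s5')
cv2.imwrite('pics/c5.png',cv2.resize(s['image'][180:260,290:390],(750,600),interpolation=2))
E
```

```text
t 8.90 pos [ 0.5931 -0.0313  0.3542] rot [ 179.67   -1.01 -177.08] F [-0.5  -0.31 -1.38] M [-0.02  0.01 -0.  ] open 0.222 j [ -11.    6.   82.    0.   93. -104.]
remaining tool dx,dy,dz [-0.001   0.0008 -0.0009] turn rad -0.001
```

View pics/c5.png

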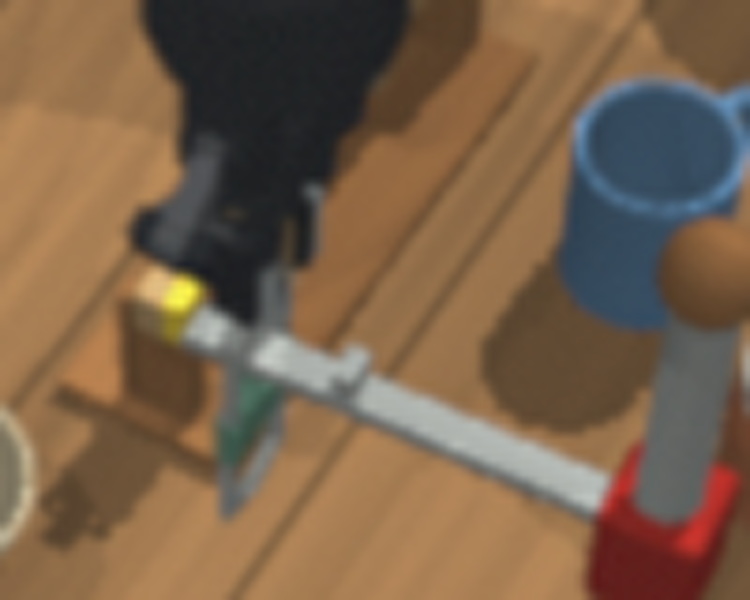

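Call:
servo_tool(
  moves=[
    [[0.01,0,0,0.003,0],[0.01,0,0,0.003,0],[0.01,0,0,0.003,0],[0.01,0,0,0.003,0],[0.01,0,0,0.003,0],[0.01,0,0,0.003,0],[0.01,0,0,0.002,0],[0.01,0,0,0.002,0],[0.01,0,0,0.002,0],[0.01,0,0,0.002,0],[0.01,0,0,0,0]],
  ],
)

```text
time_s: 10.32
ee_pos: [0.592, -0.0312, 0.3265]
ee_rot: [179.7, -1.0, -177.1]
ft_force: [0.5, 0.0, -0.4]
opening: 0.227
```

```bash
cat >> h.py <<'E'
def armz(s):
    # mean z of bar top between stop and carriage, along the bar
    W=cloud(s); x=W[...,0]; yc=-.0325+(x-.594)*.05
    m=(x>.635)&(x<.70)&(abs(W[...,1]-yc)<.004)&(W[...,2]>.18)&(W[...,2]<.33)
    z=W[m][:,2]; z=z[abs(z-np.median(z))<.004]; return z.mean(),len(z)
E
python3 - <<'E'
from h import *
rem([.594,-.0305,.312],183)
print('unloaded',armz(load('s5')),armz(load('s3')),armz(load('scene0')))
s=snap('scene','s6'); print(armz(s))
E
```

```text
t 10.32 pos [ 0.592  -0.0312  0.3265] rot [ 179.68   -1.01 -177.09] F [ 0.52  0.05 -0.4 ] M [-0. -0. -0.] open 0.227 j [ -11.    7.   84.    0.   90. -104.]
remaining tool dx,dy,dz [-0.0023  0.0005  0.0145] turn rad -0.002
unloaded (np.float64(0.3184694184206981), 85) (np.float64(0.3185046364570042), 72) (np.float64(0.31848402925736063), 78)
(np.float64(0.3101773259739734), 81)
```

Call:
servo_tool(
  moves=[
    [[0.01,0,0,0.002,0],[0.01,0,0,0.002,0],[0.01,0,0,0.002,0],[0.01,0,0,0.002,0],[0.01,0,0,0.002,0],[0.01,0,0,0.002,0],[0.01,0,0,0,0],[0.01,0,0,0,0]],
  ],
)

```text
time_s: 11.38
ee_pos: [0.592, -0.0312, 0.3143]
ee_rot: [179.7, -0.9, -177.1]
ft_force: [1.0, -0.2, 0.3]
opening: 0.225
```

```bash
python3 - <<'E'
from h import *
rem([.594,-.0305,.312],183)
s=snap('scene','s7'); print(.3185-armz(s)[0])
E
```

```text
t 11.38 pos [ 0.592  -0.0312  0.3143] rot [ 179.69   -0.95 -177.09] F [ 1.05 -0.22  0.29] M [ 0.   -0.02  0.  ] open 0.225 j [ -11.    7.   85.    0.   89. -104.]
remaining tool dx,dy,dz [-0.002   0.0006  0.0023] turn rad -0.002
0.020390720770048276
```

Call:
servo_tool(
  moves=[
    [[0.01,0,0,0.0012,0],[0.01,0,0,0,0]],
  ],
)

```text
time_s: 11.68
ee_pos: [0.592, -0.0312, 0.3133]
ee_rot: [179.7, -0.9, -177.1]
ft_force: [0.2, -0.6, 0.9]
opening: 0.222
```

```bash
python3 - <<'E'
from h import *
rem([.594,-.0305,.312],183)
s=snap('scene','s8'); print(.3185-armz(s)[0])
cv2.imwrite('pics/c8.png',cv2.resize(s['image'][180:260,290:390],(750,600),interpolation=2))
E
```

```text
t 11.68 pos [ 0.592  -0.0312  0.3133] rot [ 179.7    -0.93 -177.09] F [ 0.17 -0.62  0.87] M [-0.06 -0.03 -0.03] open 0.222 j [ -11.    7.   85.    0.   89. -104.]
remaining tool dx,dy,dz [-0.002   0.0006  0.0012] turn rad -0.002
0.02153817218633941
```

View pics/c8.png

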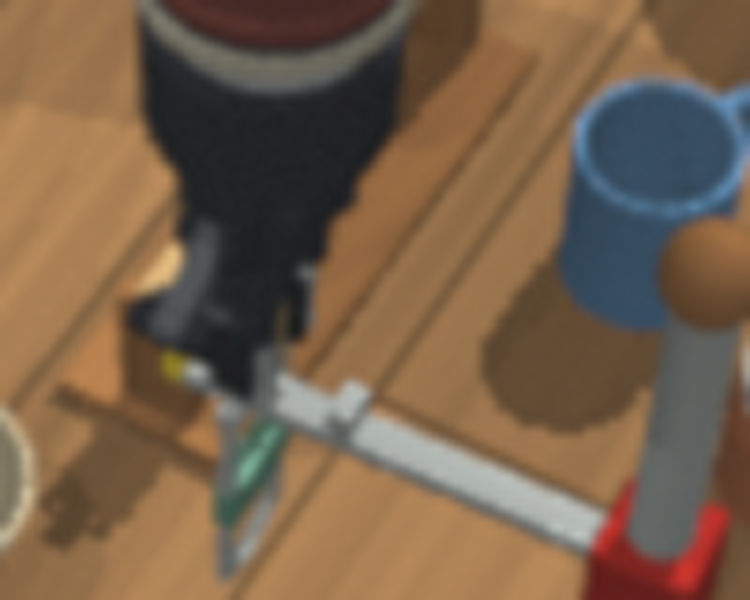

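Arm sunk 21.5 mm, link seated. Open gently.

Call:
servo_tool(
  moves=[
    [[0.021,0,0,0,0],[0.024,0,0,0,0],[0.028,0,0,0,0],[0.034,0,0,0,0],[0.045,0,0,0,0],[0.05,0,0,0,0]],
  ],
)

```text
time_s: 12.48
ee_pos: [0.5921, -0.0312, 0.3134]
ee_rot: [179.7, -0.9, -177.1]
ft_force: [0.9, 0.7, -0.1]
opening: 0.581
```

```bash
python3 - <<'E'
from h import *
rem([.594,-.0305,.312],183)
s=snap('scene','s9'); print(.3185-armz(s)[0])
E
```

```text
t 12.47 pos [ 0.5921 -0.0312  0.3134] rot [ 179.7    -0.92 -177.09] F [ 0.85  0.66 -0.06] M [ 0.04 -0.   -0.01] open 0.581 j [ -11.    7.   85.    0.   89. -104.]
remaining tool dx,dy,dz [-0.002   0.0006  0.0014] turn rad -0.002
0.02087365212327774
```

Call:
servo_tool(
  moves=[
    [[0.05,0,0,-0.005,0],[0.05,0,0,-0.012,0],[0.05,0,0,-0.02,0],[0.05,0,0,-0.025,0],[0.05,0,0,-0.02,0],[0.05,0,0,-0.01,0.1],[0.05,0,0,0,0.18],[0.05,0,0,0,0.18],[0.05,0,0,0,0.18],[0.05,0,0,0,0.18],[0.05,0,0,0,0.18],[0.05,0,0,0,0.18],[0.05,0,0,0,0.18],[0.05,0,0,0,0.18],[0.05,0,0,0,0.09],[0.05,0,0,0,0]],
  ],
)

```text
time_s: 14.52
ee_pos: [0.5963, -0.0322, 0.4366]
ee_rot: [179.4, 0.0, 86.4]
ft_force: [0.2, -0.3, -0.9]
opening: 0.582
```

```bash
python3 - <<'E'
from h import *
np.set_printoptions(precision=4,suppress=True)
rem([.465,.3193,.18],89.3)
s=snap('scene','s10'); print(.3185-armz(s)[0])
cv2.imwrite('pics/c10.png',cv2.resize(s['image'][180:280,290:390],(600,600),interpolation=2))
W=cloud(s)
for l,z0,z1 in(('grip top',.335,.36),('plaque',.236,.257),('low',.19,.225)):
    m=(W[...,0]>.56)&(W[...,0]<.62)&(abs(W[...,1]+.033)<.03)&(W[...,2]>z0)&(W[...,2]<z1)
    P=W[m]
    if len(P)>4:print(l,len(P),np.median(P,0),P.min(0),P.max(0))
E
```

```text
t 14.53 pos [ 0.5963 -0.0322  0.4366] rot [179.35   0.01  86.44] F [ 0.22 -0.28 -0.88] M [0.08 0.02 0.02] open 0.582 j [-11.   6.  74.   0. 100.  -7.]
remaining tool dx,dy,dz [ 0.3427 -0.1558  0.2548] turn rad -0.05
0.020770381137576177
grip top 46 [ 0.5919 -0.0358  0.3422] [ 0.5845 -0.0427  0.3353] [ 0.5973 -0.0219  0.3456]
plaque 45 [ 0.595  -0.0445  0.2489] [ 0.5865 -0.0535  0.238 ] [ 0.5966 -0.0154  0.2566]
low 45 [ 0.5913 -0.0314  0.2035] [ 0.5879 -0.0539  0.1964] [ 0.5946 -0.0134  0.225 ]
```

View pics/c10.png

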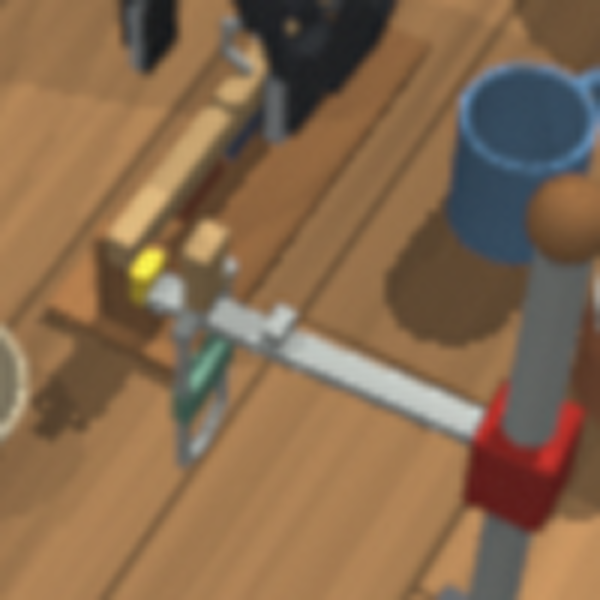

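Call:
servo_tool(
  moves=[
    [[0.05,0,0,0,-0.05],[0.05,0.025,-0.012,0,0],[0.05,0.04,-0.018,0,0],[0.05,0.045,-0.02,0.01,0],[0.05,0.045,-0.02,0.03,0],[0.05,0.045,-0.02,0.04,0],[0.05,0.045,-0.02,0.04,0],[0.05,0.04,-0.018,0.04,0],[0.05,0.03,-0.014,0.03,0],[0.05,0.01,-0.005,0.02,0],[0.05,0,0,0,0]],
  ],
)

```text
time_s: 15.95
ee_pos: [0.4512, 0.3008, 0.2271]
ee_rot: [178.7, 0.0, 90.7]
ft_force: [-0.3, 0.6, 0.9]
opening: 0.583
```

```bash
python3 - <<'E'
from h import *
np.set_printoptions(precision=4,suppress=True)
rem([.465,.3193,.0655],89.3)
s=snap('wrist','w11');W=cloud(s)
m=(W[...,0]>.44)&(W[...,0]<.49)&(W[...,1]>.1)&(W[...,1]<.37)&(abs(W[...,2]-.094)<.004)
P=W[m]; xs=[];ys=[]
print(len(P),P[:,1].min(),P[:,1].max())
for y in np.arange(.25,.35,.01):
    q=P[(P[:,1]>y)&(P[:,1]<y+.01)]
    if len(q)>20: xs.append((np.percentile(q[:,0],2)+np.percentile(q[:,0],98))/2);ys.append(y+.005)
print(np.round(xs,4),ys)
E
```

```text
t 15.95 pos [0.4512 0.3008 0.2271] rot [178.68   0.03  90.7 ] F [-0.33  0.55  0.91] M [-0.03  0.01  0.02] open 0.583 j [ 26.   1. 101.  -1.  77.  25.]
remaining tool dx,dy,dz [0.0184 0.0103 0.1618] turn rad 0.024
6165 0.11948653036929002 0.36154558241502993
[0.4649 0.4648 0.4652 0.4652 0.4651 0.4655 0.4654 0.4655 0.4658 0.4656] [np.float64(0.255), np.float64(0.265), np.float64(0.275), np.float64(0.28500000000000003), np.float64(0.29500000000000004), np.float64(0.30500000000000005), np.float64(0.31500000000000006), np.float64(0.32500000000000007), np.float64(0.3350000000000001), np.float64(0.3450000000000001)]
```

View pics/w11.png

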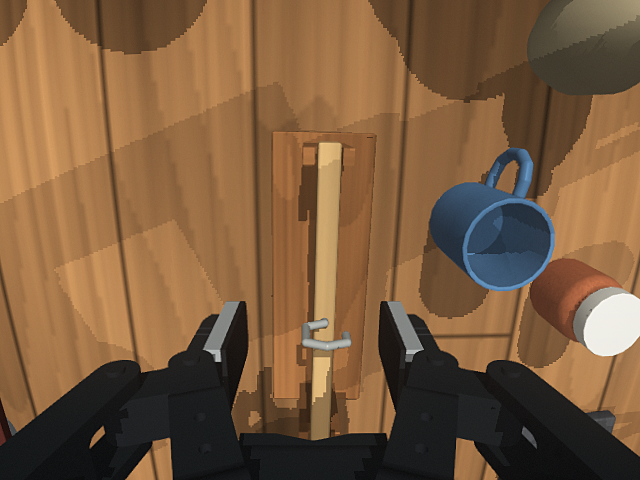

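Call:
servo_tool(
  moves=[
    [[0.05,0.012,0.008,0.02,0.02],[0.05,0.005,0.002,0.03,0],[0.05,0,0,0.02,0],[0.05,0,0,0,0]],
  ],
)

```text
time_s: 16.5
ee_pos: [0.4712, 0.3176, 0.166]
ee_rot: [177.9, -0.3, 89.4]
ft_force: [-0.6, -0.7, -0.6]
opening: 0.586
```

```bash
python3 - <<'E'
from h import *
rem([.4655,.3195,.0655],89.4)
E
```

```text
t 16.50 pos [0.4712 0.3176 0.166 ] rot [177.87  -0.33  89.44] F [-0.56 -0.7  -0.57] M [-0.06  0.01 -0.01] open 0.586 j [ 26.   7. 102.  -1.  70.  27.]
remaining tool dx,dy,dz [ 0.0013 -0.0094  0.1002] turn rad 0.001
```

Call:
servo_tool(
  moves=[
    [[0.05,0,-0.005,0.01,0],[0.05,0,-0.004,0.015,0],[0.05,0,0,0.015,0],[0.05,0,0,0.015,0],[0.05,0,0,0.01,0],[0.05,0,0,0,0]],
  ],
)

```text
time_s: 17.25
ee_pos: [0.4665, 0.318, 0.0998]
ee_rot: [177.6, -0.4, 89.4]
ft_force: [-0.1, -0.1, 0.2]
opening: 0.589
```

```bash
python3 - <<'E'
from h import *
rem([.4655,.3195,.0655],89.4)
E
```

```text
t 17.25 pos [0.4665 0.318  0.0998] rot [177.62  -0.44  89.41] F [-0.12 -0.14  0.17] M [0.04 0.04 0.03] open 0.589 j [ 27.  10. 105.  -1.  62.  28.]
remaining tool dx,dy,dz [ 0.0012 -0.0024  0.0343] turn rad 0.0
```

Call:
servo_tool(
  moves=[
    [[0.05,0.001,-0.0015,0.01,0],[0.05,0,0,0.01,0],[0.05,0,0,0.008,0],[0.05,0,0,0.004,0],[0.05,0,0,0,0]],
  ],
)

```text
time_s: 17.88
ee_pos: [0.4668, 0.3197, 0.0661]
ee_rot: [177.6, -0.5, 89.4]
ft_force: [0.3, -0.1, 0.7]
opening: 0.587
```

```bash
python3 - <<'E'
from h import *
rem([.4663,.3195,.0655],89.4)
s=snap('wrist','w12')
E
```

```text
t 17.88 pos [0.4668 0.3197 0.0661] rot [177.58  -0.46  89.42] F [ 0.3  -0.13  0.69] M [0.02 0.02 0.04] open 0.587 j [ 27.  13. 106.  -1.  59.  28.]
remaining tool dx,dy,dz [-0.0002 -0.0005  0.0006] turn rad 0.0
```

View pics/w12.png

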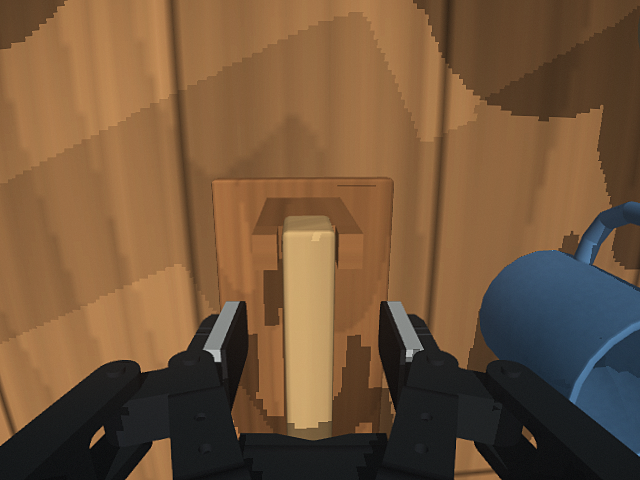

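The slat end (310,220) lies centred between the fingers (220 / 400). Close at 90 N.

Call:
servo_tool(
  moves=[
    [[0.03,0,0,0,0],[0.018,0,0,0,0],[0.008,0,0,0,0],[0.008,0,0,0,0],[0.008,0,0,0,0],[0.008,0,0,0,0]],
  ],
  newtons=90,
)

```text
time_s: 18.68
ee_pos: [0.4667, 0.32, 0.0672]
ee_rot: [177.6, -0.5, 89.4]
ft_force: [-0.9, 0.3, 0.9]
opening: 0.173
```

```bash
python3 - <<'E'
from h import *
rem([.4663,.3195,.0655],89.4)
E
```

```text
t 18.68 pos [0.4667 0.32   0.0672] rot [177.58  -0.51  89.38] F [-0.9   0.29  0.94] M [-0.03  0.3  -0.12] open 0.173 j [ 27.  13. 106.  -1.  59.  28.]
remaining tool dx,dy,dz [-0.0006 -0.0004  0.0017] turn rad -0.0
```

Call:
servo_tool(
  moves=[
    [[0.008,0,0,-0.006,0],[0.008,0,0,-0.01,0],[0.008,0,0,-0.015,0],[0.008,0,0,-0.02,0],[0.008,0,0,-0.02,0],[0.008,0,0,-0.015,0],[0.008,0,0,-0.008,0],[0.008,0,0,0,0],[0.008,0,0,0,0]],
  ],
)

```text
time_s: 19.8
ee_pos: [0.4621, 0.319, 0.1665]
ee_rot: [177.6, -0.5, 89.4]
ft_force: [-0.5, 0.4, -4.3]
opening: 0.169
```

```bash
cat >> h.py <<'E'
def barfit(s,x0,x1,y0,y1,z0,z1):
    # pale slat: colour mask + cloud, fit line z(y), x(y) on its top
    W=cloud(s); hsv=cv2.cvtColor(s['image'],cv2.COLOR_BGR2HSV)
    m=(W[...,0]>x0)&(W[...,0]<x1)&(W[...,1]>y0)&(W[...,1]<y1)&(W[...,2]>z0)&(W[...,2]<z1)
    return W,m,hsv
E
python3 - <<'E'
from h import *
np.set_printoptions(precision=4,suppress=True)
rem([.538,.054,.158],93)
s=snap('scene','s13');t=snap('top','t13')
o=np.zeros((600,800,3),np.uint8)
o[:,:400]=cv2.resize(s['image'][120:270,280:380],(400,600),interpolation=2)
o[:,400:]=cv2.resize(t['image'][200:350,200:300],(400,600),interpolation=2)
cv2.imwrite('pics/c13.png',o)
for S in(s,t):
    W=cloud(S)
    for y in np.arange(.08,.38,.02):
        m=(W[...,0]>.44)&(W[...,0]<.50)&(W[...,1]>y)&(W[...,1]<y+.02)&(W[...,2]>.15)&(W[...,2]<.2)
        P=W[m]
        if len(P)>4: print(round(y+.01,3),len(P),np.median(P,0),P[:,1].min(),P[:,2].max())
E
```

```text
t 19.80 pos [0.4621 0.319  0.1665] rot [177.55  -0.54  89.4 ] F [-0.52  0.43 -4.32] M [ 0.33  0.03 -0.03] open 0.169 j [ 27.   5. 103.  -1.  69.  28.]
remaining tool dx,dy,dz [-0.2642  0.0783  0.0093] turn rad -0.063
0.09 12 [0.4614 0.0991 0.1813] 0.09771945132787307 0.1945330590723532
0.11 57 [0.4628 0.1086 0.1901] 0.10012580416773598 0.1968156341703574
0.13 44 [0.4627 0.1312 0.1902] 0.12003568419845012 0.19542547691822487
0.15 52 [0.4635 0.1508 0.1901] 0.1406171191533987 0.1951738896848415
0.17 60 [0.4646 0.1713 0.1902] 0.16018245465061964 0.19728403638402559
0.19 50 [0.4649 0.1905 0.1909] 0.1808363843321391 0.19582625928397002
0.21 49 [0.4649 0.2108 0.1913] 0.20062715912764417 0.19628385841617413
0.23 52 [0.4651 0.2286 0.1899] 0.22025170945373274 0.19970536666565197
0.25 43 [0.4663 0.2485 0.1867] 0.2400667818733564 0.19789731922549636
0.27 45 [0.4661 0.2708 0.1906] 0.26027349582301673 0.19642025539988184
0.29 46 [0.4668 0.2883 0.1904] 0.2802316257063502 0.19722709671843786
0.31 77 [0.4691 0.3099 0.192 ] 0.30037997559152085 0.19966411345801294
0.33 8 [0.4564 0.3245 0.1931] 0.3208784777470629 0.19689751224790242
0.11 69 [0.4584 0.1098 0.1914] 0.10122753374644308 0.1964112272919798
0.13 77 [0.4601 0.1303 0.1921] 0.1200822926309606 0.1964002308701519
0.15 73 [0.4581 0.1501 0.1922] 0.14118396991761467 0.19619367359152862
0.17 73 [0.4594 0.1695 0.1919] 0.1605459783012727 0.19662930357996178
0.19 67 [0.4595 0.1904 0.1925] 0.18005621816940243 0.19617880425409195
0.21 76 [0.4601 0.2097 0.193 ] 0.20012967348367836 0.19768816297716496
0.23 53 [0.4611 0.227  0.1934] 0.22000472040658034 0.19978765880894045
0.25 63 [0.4605 0.2519 0.1928] 0.24250406525690762 0.1965157095977459
0.27 71 [0.4605 0.2703 0.193 ] 0.26009592213095317 0.19628702683026644
0.29 73 [0.4623 0.2898 0.193 ] 0.2802862817511051 0.1965849401460973
0.31 89 [0.4621 0.3081 0.1927] 0.3000718084052611 0.19874855222165178
```

View pics/c13.png

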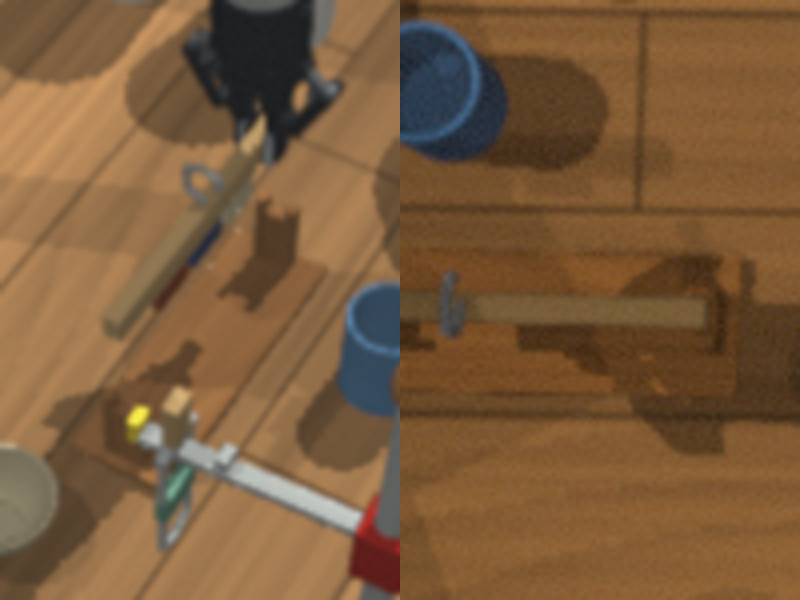

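Call:
servo_tool(
  moves=[
    [[0.008,0,0,0,-0.03],[0.008,0,0,0,-0.033],[0.008,-0.01,0.002,0,0],[0.008,-0.02,0.004,0,0],[0.008,-0.025,0.005,0,0],[0.008,-0.025,0.005,0,0],[0.008,-0.025,0.005,0,0],[0.008,-0.025,0.005,0,0],[0.008,-0.025,0.005,0,0],[0.008,-0.025,0.005,0,0],[0.008,-0.02,0.004,0,0],[0.008,-0.01,0.003,0,0],[0.008,0,0,0,0]],
  ],
)

```text
time_s: 21.52
ee_pos: [0.5173, 0.099, 0.165]
ee_rot: [177.8, -0.2, 93.2]
ft_force: [-0.1, 0.5, -3.7]
opening: 0.171
```

```bash
python3 - <<'E'
from h import *
rem([.538,.054,.158],93)
E
```

```text
t 21.52 pos [0.5173 0.099  0.165 ] rot [ 1.7779e+02 -1.7000e-01  9.3210e+01] F [-0.11  0.51 -3.7 ] M [ 0.4   0.09 -0.01] open 0.171 j [  2.   1. 108.   0.  69.  -1.]
remaining tool dx,dy,dz [-0.0462  0.0179  0.0075] turn rad 0.004
```

Call:
servo_tool(
  moves=[
    [[0.008,-0.01,0.004,0.002,0],[0.008,-0.015,0.006,0.002,0],[0.008,-0.012,0.004,0.002,0],[0.008,-0.006,0.002,0,0],[0.008,0,0,0,0],[0.008,0,0,0,0]],
  ],
)

```text
time_s: 22.28
ee_pos: [0.5367, 0.0553, 0.1585]
ee_rot: [177.9, -0.2, 93.3]
ft_force: [-0.2, -0.7, -4.1]
opening: 0.169
```

```bash
python3 - <<'E'
from h import *
np.set_printoptions(precision=4,suppress=True)
rem([.588,.0568,.158],93)
s=snap('scene','s14');t=snap('top','t14')
print('sink',.3185-armz(s)[0])
o=np.zeros((600,800,3),np.uint8)
o[:,:400]=cv2.resize(s['image'][170:290,270:350],(400,600),interpolation=2)
o[:,400:]=cv2.resize(t['image'][150:270,300:380],(400,600),interpolation=2)
cv2.imwrite('pics/c14.png',o)
for n,S in(('s',s),('t',t)):
    W=cloud(S)
    def R(l,x0,x1,y0,y1,z0,z1):
        m=(W[...,0]>x0)&(W[...,0]<x1)&(W[...,1]>y0)&(W[...,1]<y1)&(W[...,2]>z0)&(W[...,2]<z1);P=W[m]
        if len(P)>3: print(n,l,len(P),np.median(P,0),P.min(0),P.max(0))
    R('slat',.50,.57,-.17,-.05,.16,.2)
    R('hook',.51,.575,-.05,-.015,.193,.24)
    R('loop',.577,.61,-.06,-.0,.18,.232)
    R('linktop',.577,.61,-.06,-.0,.335,.36)
E
```

```text
t 22.27 pos [0.5367 0.0553 0.1585] rot [177.86  -0.2   93.29] F [-0.22 -0.68 -4.08] M [0.39 0.06 0.02] open 0.169 j [ -3.   3. 106.   0.  69.  -6.]
remaining tool dx,dy,dz [-0.0015  0.0512  0.0024] turn rad 0.005
sink 0.021036937412986345
s slat 346 [ 0.5484 -0.1126  0.1842] [ 0.5351 -0.1647  0.1613] [ 0.556  -0.0501  0.1895]
s hook 51 [ 0.5366 -0.0358  0.218 ] [ 0.5245 -0.0381  0.1931] [ 0.5567 -0.0299  0.2267]
s loop 48 [ 0.5916 -0.0335  0.2072] [ 0.5877 -0.055   0.1941] [ 0.5946 -0.0151  0.2307]
s linktop 47 [ 0.5924 -0.0347  0.3422] [ 0.5848 -0.043   0.3362] [ 0.5969 -0.0228  0.3466]
t slat 417 [ 0.544  -0.1052  0.1849] [ 0.5344 -0.1598  0.1607] [ 0.5566 -0.0505  0.1901]
t hook 47 [ 0.5376 -0.0318  0.2209] [ 0.5235 -0.0344  0.1968] [ 0.5549 -0.0296  0.2251]
t loop 21 [ 0.5896 -0.0429  0.2015] [ 0.5883 -0.0509  0.1978] [ 0.5933 -0.0171  0.2242]
t linktop 77 [ 0.5901 -0.0303  0.3429] [ 0.5842 -0.0398  0.3359] [ 0.5963 -0.021   0.3471]
```

View pics/c14.png

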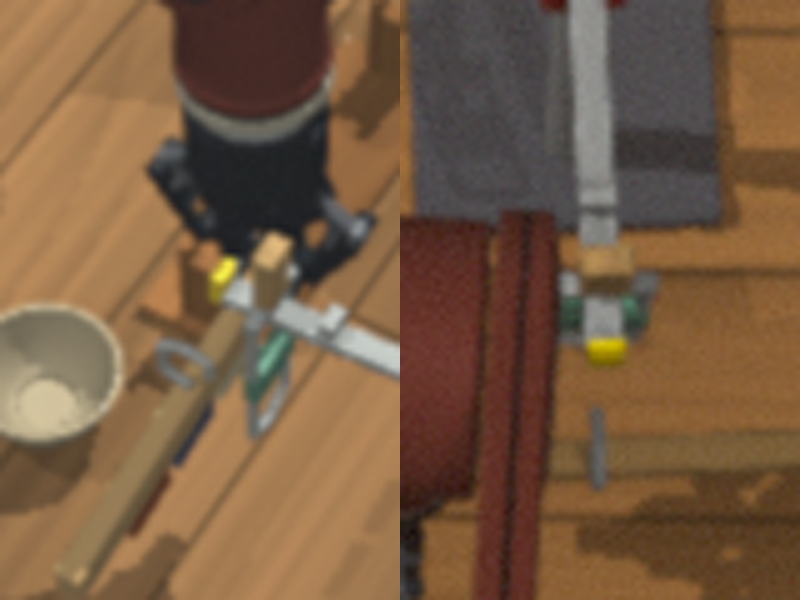

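Hook (scene 307,205 area) and loop are aligned: Δx ≈ 51 mm, Δy ≤ 2 mm, hook 21 mm above the loop bottom. Advance in two parts.

Call:
servo_tool(
  moves=[
    [[0.008,0,0.006,0.0002,0],[0.008,0,0.008,0.0003,0],[0.008,0,0.008,0.0003,0],[0.008,0,0.004,0.0002,0],[0.008,0,0,0,0]],
  ],
)

```text
time_s: 23.0
ee_pos: [0.565, 0.0579, 0.1588]
ee_rot: [177.8, -0.2, 93.4]
ft_force: [0.3, 0.0, -5.0]
opening: 0.172
```

```bash
cat > chk.py <<'E'
from h import *
import sys
np.set_printoptions(precision=4,suppress=True)
k=sys.argv[1]; rem([.588,.056,.158],93)
s=snap('scene','s'+k); print('sink',.3185-armz(s)[0])
v0,v1,u0,u1=[int(a) for a in sys.argv[2:6]] if len(sys.argv)>2 else (200,280,290,370)
cv2.imwrite(f'pics/c{k}.png',cv2.resize(s['image'][v0:v1,u0:u1],(600,600),interpolation=2))
W=cloud(s)
def R(l,x0,x1,y0,y1,z0,z1):
    m=(W[...,0]>x0)&(W[...,0]<x1)&(W[...,1]>y0)&(W[...,1]<y1)&(W[...,2]>z0)&(W[...,2]<z1);P=W[m]
    if len(P)>3: print(l,len(P),np.median(P,0),P.min(0),P.max(0))
R('linktop',.57,.62,-.06,-.0,.24,.40)
E
python3 chk.py 15
```

```text
t 23.00 pos [0.565  0.0579 0.1588] rot [177.81  -0.2   93.38] F [ 0.28  0.01 -5.01] M [0.37 0.06 0.05] open 0.172 j [ -2.   7. 102.   0.  69.  -6.]
remaining tool dx,dy,dz [-0.0033  0.0228  0.0016] turn rad 0.007
sink 0.020987446628193074
linktop 314 [ 0.5941 -0.0371  0.2985] [ 0.5703 -0.0549  0.24  ] [ 0.6198 -0.0123  0.3461]
```

View pics/c15.png

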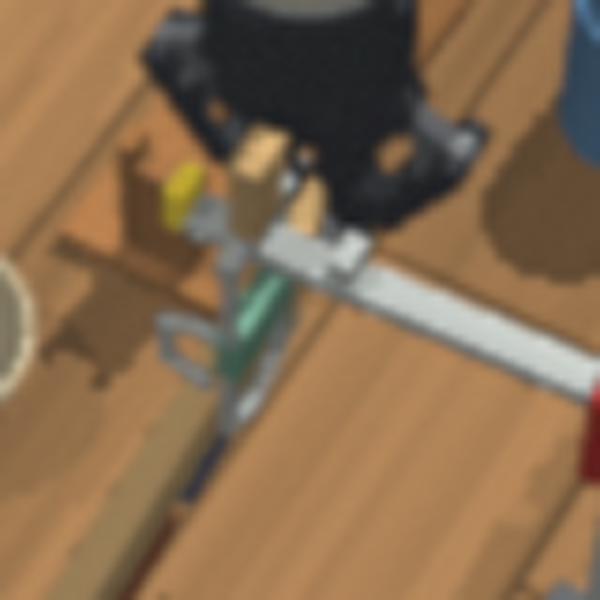

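Call:
servo_tool(
  moves=[
    [[0.008,-0.001,0.006,0.0003,0],[0.008,0,0.007,0.0003,0],[0.008,0,0.005,0.0003,0],[0.008,0,0.002,0,0],[0.008,0,0,0,0]],
  ],
)

```text
time_s: 23.68
ee_pos: [0.5861, 0.058, 0.1584]
ee_rot: [177.8, -0.2, 93.4]
ft_force: [-0.5, -0.9, -4.3]
opening: 0.17
```

```bash
python3 chk.py 16
```

```text
t 23.68 pos [0.5861 0.058  0.1584] rot [177.83  -0.2   93.38] F [-0.53 -0.94 -4.34] M [0.4  0.1  0.02] open 0.17 j [-2. 10. 99.  0. 69. -6.]
remaining tool dx,dy,dz [-0.0021  0.0018  0.0005] turn rad 0.007
sink 0.021131659504871003
linktop 316 [ 0.5941 -0.0367  0.2976] [ 0.57   -0.0548  0.24  ] [ 0.6199 -0.0117  0.3446]
```

View pics/c16.png

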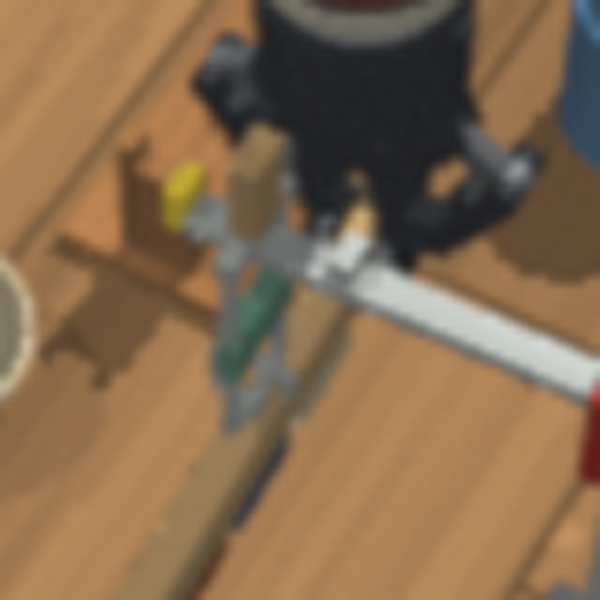

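Hook is through the loop (tip at 285,370, past the loop). Lower slowly at 20 mm/s.

Call:
servo_tool(
  moves=[
    [[0.008,0,0.001,0.0025,0],[0.008,0,0,0.0025,0],[0.008,0,-0.0001,0.0025,0],[0.008,0,-0.0001,0.0025,0],[0.008,0,-0.0001,0.0025,0],[0.008,0,-0.0001,0.0025,0],[0.008,0,-0.0001,0.0025,0],[0.008,0,-0.0001,0.0025,0],[0.008,0,-0.0001,0.0025,0],[0.008,0,-0.0001,0.0025,0],[0.008,0,-0.0001,0.0025,0],[0.008,0,0,0,0]],
  ],
)

```text
time_s: 25.22
ee_pos: [0.5868, 0.0582, 0.1289]
ee_rot: [177.9, -0.2, 93.4]
ft_force: [-0.3, -0.1, -3.6]
opening: 0.166
```

```bash
python3 chk.py 17
```

```text
t 25.23 pos [0.5868 0.0582 0.1289] rot [177.85  -0.2   93.38] F [-0.31 -0.1  -3.63] M [0.33 0.1  0.04] open 0.166 j [ -2.  12. 100.   0.  66.  -6.]
remaining tool dx,dy,dz [-0.0021  0.0022 -0.029 ] turn rad 0.007
sink 0.030435628359704592
linktop 287 [ 0.5938 -0.037   0.2893] [ 0.57   -0.0548  0.241 ] [ 0.62   -0.0112  0.3366]
```

View pics/c17.png

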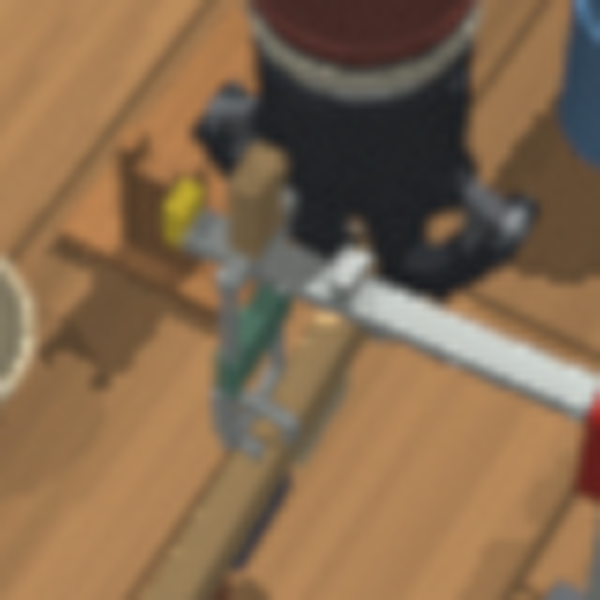

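Call:
servo_tool(
  moves=[
    [[0.008,0,-0.0001,0.0025,0],[0.008,0,-0.0001,0.003,0],[0.008,0,-0.0001,0.003,0],[0.008,0,-0.0001,0.003,0],[0.008,0,-0.0001,0.003,0],[0.008,0,-0.0001,0.003,0],[0.008,0,-0.0001,0.003,0],[0.008,0,-0.0001,0.003,0],[0.008,0,-0.0001,0.003,0],[0.008,0,-0.0001,0.003,0],[0.008,0,-0.0001,0.003,0],[0.008,0,-0.0001,0.003,0],[0.008,0,-0.0001,0.003,0],[0.008,0,-0.0001,0.003,0],[0.008,0,-0.0001,0.003,0],[0.008,0,-0.0001,0.0025,0],[0.008,0,-0.0001,0.0025,0],[0.008,0,0,0.002,0],[0.008,0,0,0,0]],
  ],
)

```text
time_s: 27.65
ee_pos: [0.5887, 0.058, 0.0756]
ee_rot: [177.7, -0.1, 93.4]
ft_force: [0.3, -0.4, -1.6]
opening: 0.168
```

```bash
python3 chk.py 18; for i in 1 2 3; do python3 -c "
from h import *
s=env.snapshot('wrist');o=env.observe();print(o['ft_force'],o['wrist_torque'])"; done
```

```text
t 27.65 pos [0.5887 0.058  0.0756] rot [177.66  -0.14  93.39] F [ 0.32 -0.36 -1.56] M [0.1  0.09 0.03] open 0.168 j [ -2.  16. 102.   0.  60.  -6.]
remaining tool dx,dy,dz [-0.0018  0.0026 -0.0824] turn rad 0.007
sink 0.083261345659674
linktop 224 [ 0.592  -0.0078  0.3709] [ 0.5705 -0.0532  0.2405] [ 0.617  -0.0004  0.3997]
[-0.5023595   0.16688568 -1.47861922] [ 0.13669946  0.00808191 -0.00362127]
[-1.16837616 -0.57488357 -1.29363892] [ 0.10949077  0.05562802 -0.03399068]
[-0.17075387  0.72233427 -0.86938765] [ 0.054813   -0.02203845 -0.0317678 ]
```

View pics/c18.png

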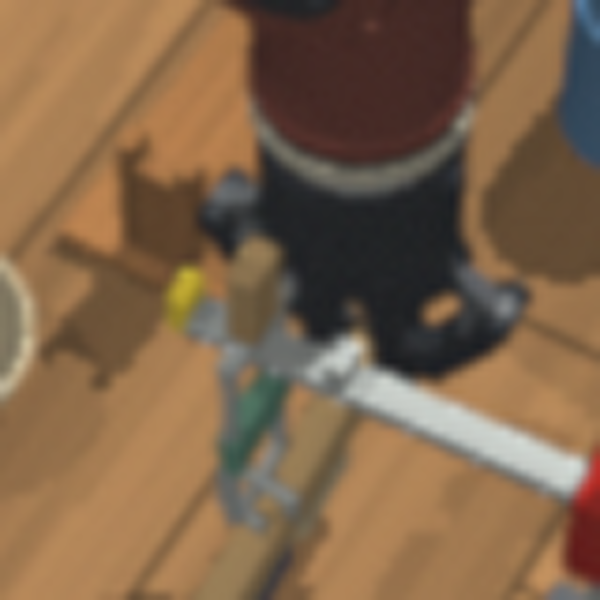

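Call:
servo_tool(
  moves=[
    [[0.008,0,-0.0001,0.002,0],[0.008,0,-0.0001,0.002,0],[0.008,0,-0.0001,0.002,0],[0.008,0,-0.0001,0.002,0],[0.008,0,-0.0001,0.002,0],[0.008,0,-0.0001,0.002,0],[0.008,0,-0.0001,0.002,0],[0.008,0,-0.0001,0.002,0],[0.008,0,-0.0001,0.002,0],[0.008,0,0,0,0],[0.008,0,0,0,0],[0.008,0,0,0,0]],
  ],
)

```text
time_s: 29.35
ee_pos: [0.5893, 0.058, 0.0572]
ee_rot: [177.6, -0.1, 93.4]
ft_force: [-0.3, 0.3, 0.2]
opening: 0.168
```

```bash
python3 chk.py 19; python3 -c "
from h import *
L=[]
for i in range(24):
    s=env.snapshot('wrist');o=env.observe();L.append(np.r_[o['ft_force'],o['wrist_torque']])
L=np.array(L);print(L.mean(0).round(3),L.std(0).round(3)/24**.5)"
```

```text
t 29.35 pos [0.5893 0.058  0.0572] rot [177.56  -0.12  93.4 ] F [-0.29  0.33  0.23] M [ 0.01  0.09 -0.02] open 0.168 j [ -2.  17. 102.   0.  58.  -6.]
remaining tool dx,dy,dz [-0.0017  0.0029 -0.1007] turn rad 0.007
sink 0.10125522353223501
linktop 274 [ 0.5919 -0.0069  0.3733] [ 0.5703 -0.0434  0.2401] [ 0.6194 -0.0013  0.3998]
[-0.401 -0.203 -0.242  0.008  0.053 -0.029] [0.09491773 0.10002083 0.11900438 0.00694022 0.00612372 0.00612372]
```

Call:
servo_tool(
  moves=[
    [[0.008,0,0,0.0013,0],[0.008,0,0,0.0013,0],[0.008,0,0,0,0],[0.008,0,0,0,0]],
  ],
)

```text
time_s: 31.1
ee_pos: [0.5893, 0.058, 0.0543]
ee_rot: [177.6, -0.1, 93.4]
ft_force: [-0.1, -0.4, -0.1]
opening: 0.169
```

```bash
python3 chk.py 20; python3 -c "
from h import *
L=[]
for i in range(40):
    s=env.snapshot('wrist');o=env.observe();L.append(np.r_[o['ft_force'],o['wrist_torque']])
L=np.array(L);print(L.mean(0).round(3),L.std(0).round(3)/40**.5)"
```

```text
t 31.10 pos [0.5893 0.058  0.0543] rot [177.57  -0.12  93.4 ] F [-0.06 -0.37 -0.06] M [ 0.03  0.07 -0.  ] open 0.169 j [ -2.  17. 102.   0.  58.  -6.]
remaining tool dx,dy,dz [-0.0017  0.003  -0.1037] turn rad 0.007
sink 0.10421185768345123
linktop 286 [ 0.592  -0.0069  0.3726] [ 0.5701 -0.0434  0.2417] [ 0.619  -0.0007  0.4   ]
[-0.193  0.019 -0.002  0.003  0.048 -0.025] [0.07763392 0.07889883 0.07810826 0.00553399 0.0056921  0.00537587]
```

View pics/c20.png

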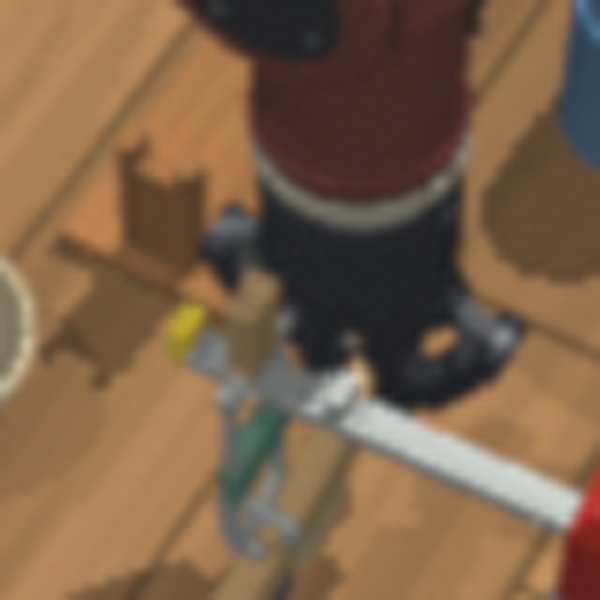

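Net force and moment now ≈ 0 with the arm sunk 104 mm (bottom stop 125). Release.

Call:
servo_tool(
  moves=[
    [[0.016,0,0,0,0],[0.018,0,0,0,0],[0.02,0,0,0,0],[0.024,0,0,0,0],[0.03,0,0,0,0],[0.04,0,0,0,0],[0.05,0,0,0,0],[0.05,0,0,0,0]],
  ],
)

```text
time_s: 34.15
ee_pos: [0.5896, 0.058, 0.0545]
ee_rot: [177.5, -0.1, 93.4]
ft_force: [0.4, 0.9, -0.2]
opening: 0.583
```

```bash
python3 chk.py 21; python3 -c "
from h import *
snap('wrist','w21')
for i in range(5): print(.3185-armz(env.snapshot('scene'))[0])"
```

```text
t 34.15 pos [0.5896 0.058  0.0545] rot [177.53  -0.11  93.41] F [ 0.38  0.91 -0.19] M [ 0.04 -0.03 -0.05] open 0.583 j [ -2.  17. 102.   0.  58.  -6.]
remaining tool dx,dy,dz [-0.0017  0.0027 -0.1035] turn rad 0.007
sink 0.10448210981812248
linktop 284 [ 0.5925 -0.0069  0.3728] [ 0.5703 -0.0437  0.241 ] [ 0.6184 -0.0008  0.3999]
0.10446103785109465
0.1045930944231229
0.10450488933894561
0.10397539728272703
0.1044241818383306
```

View pics/w21.png

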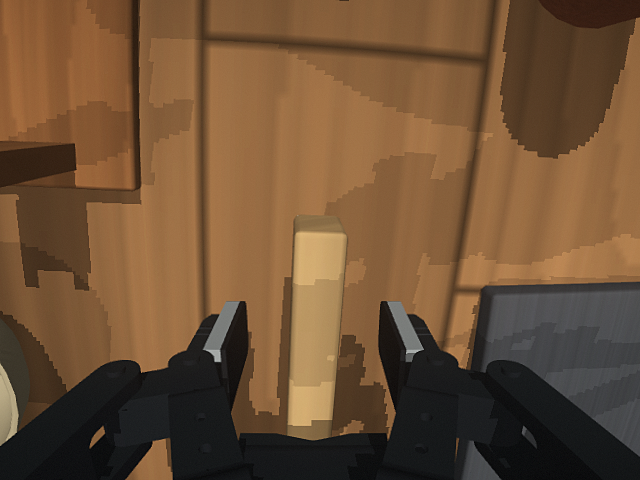

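View pics/c21.png

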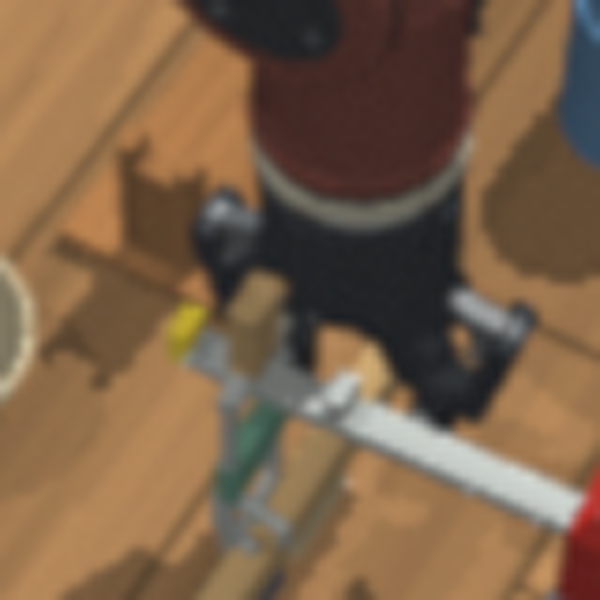

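Call:
servo_tool(
  moves=[
    [[0.05,0.001,0.0003,-0.006,0],[0.05,0.001,0.0005,-0.01,0],[0.05,0,0.0006,-0.015,0],[0.05,0,0.0008,-0.02,0],[0.05,0,0.0008,-0.02,0],[0.05,0,0.001,-0.025,0],[0.05,0,0.001,-0.025,0],[0.05,0.005,0.001,-0.025,0],[0.05,0.005,0.001,-0.03,0],[0.05,0.005,0.001,-0.03,0],[0.05,0.005,0.001,-0.03,0],[0.05,0.005,0,-0.025,0],[0.05,0.005,0,-0.01,0],[0.05,0,0,0,0]],
  ],
)

```text
time_s: 36.25
ee_pos: [0.5847, 0.0905, 0.3502]
ee_rot: [176.7, -0.1, 93.4]
ft_force: [-0.8, 0.1, 0.2]
opening: 0.588
```

```bash
python3 chk.py 22 200 300 270 370; python3 - <<'E'
from h import *
for i in range(6): print(round(.3185-armz(env.snapshot('scene'))[0],4))
t=snap('top','t22')
E
```

```text
t 36.25 pos [0.5847 0.0905 0.3502] rot [176.71  -0.06  93.42] F [-0.76  0.1   0.23] M [-0.03  0.05 -0.02] open 0.588 j [ 1.  3. 86.  0. 88. -2.]
remaining tool dx,dy,dz [-0.0348 -0.0098  0.1919] turn rad 0.007
sink 0.10444886181464255
linktop 60 [ 0.5924 -0.0358  0.2579] [ 0.5852 -0.0436  0.2412] [ 0.5975 -0.0221  0.2633]
0.1047
0.1042
0.1046
0.1047
0.1041
0.1044
```

View pics/c22.png

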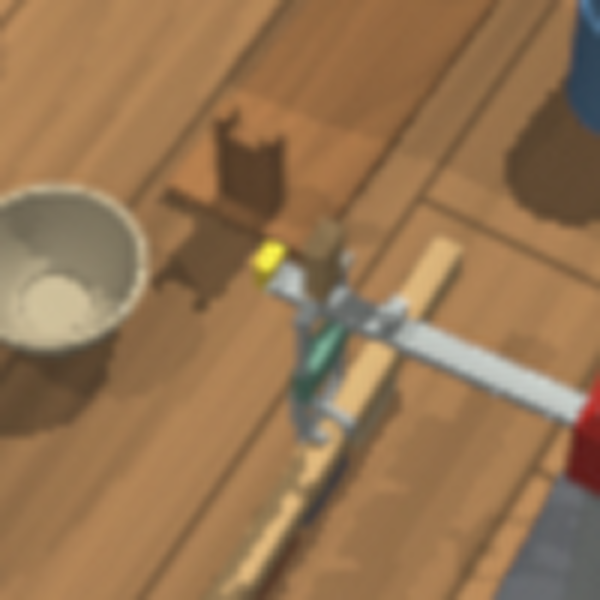

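View pics/t22.png

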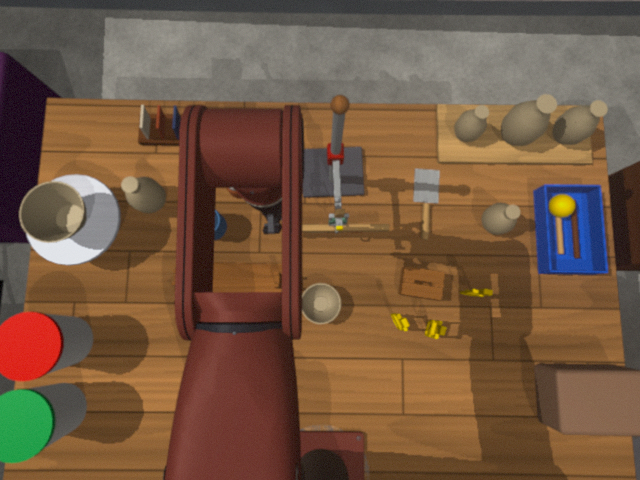

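The chain hangs still with its sink steady at 104 mm, the gripper is clear, and the other pottery is where it was. Hand in.

```bash
python3 -c "
from h import *
print(env.finish_job()); print(env.observe()['time_s'])"
```

```text
the job is handed in; nothing more can be done
None
the job is handed in; nothing more can be done
```

The link hangs by its eye on the sprung arm and the glaze-sample bar hangs by its hook in the link's lower loop. I handed the job in at about 37 s; the hand-in gave no verdict.

- **Link:** I lowered it at about 16–24 mm/s. The arm had sunk 21.5 mm when I let go and settled at about 21 mm.
- **Bar:** I lowered it at 24 mm/s or less. Before letting go I waited until the averaged force was about 0 N and the moment about 0 N·m.
- **Last checks:** The arm's sink after release held steady at 104–105 mm, short of the 125 mm bottom stop. The pictures showed arm, link and bar hanging freely as one chain, with the gripper clear. The other pottery and the yellow look-alikes stood where they were, except the mug and jar, which the robot's own arm partly or wholly hid in the last top view.
- **Small disagreements:**
  - The tool leaned about 2.4° off vertical while it held the bar, which caused no harm that I could see.
  - The two cameras differed by about 2–5 mm sideways, so I averaged them or compared both pieces within one view.

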